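# Pack the graded pots and lock them on the furnace plate

### The job

With the long socket key from the stand, down the deep bore and on the square nut, turn the nut counter-clockwise to its stop so that the clamp dog swings clear of the round pad. Then stand the footed steel pot centred on the pad and nest all the loose steel cups that are there inside it, widest first, each standing upright on the floor of the one around it. Only when they are all nested, turn the nut clockwise with the key to its other stop, the dog over the pot's foot, and stand the key back in its stand, without knocking over the amber bottle or the white jar.

Things in the scene. Friction and masses are not known exactly. Their poses are not given: they have to be found in the camera images.
- fixture: Aluminium loading plate 130 (x) x 250 (y) x 10 mm, fixed to the bench; origin at the centre of its underside, on the bench. It carries a round dark pad at its +y end and the grey bored clamp housing at its -y end (centre to centre 120 mm).
- pad (a point): Centre of the top face of the round pad, 110 mm in diameter, 6 mm above the plate (16 mm above the bench). Axes as the plate's.
- bore (a point): Centre of the mouth of the deep bore in the housing, 112 mm above the bench. Housing: upright tube of 60 mm outside and 42 mm bore diameter; bore floor 34 mm above the bench (78 mm deep).
- nut (a point): Centre of the top face of the square nut at the bottom of the bore, 52 mm above the bench; the nut is 18 mm square and 18 mm high with a 5 mm high cone (16 mm wide at its foot) on top as a lead-in. Its axes turn with the nut; its flats face its own x and y.
- clamp (a joint): Angle of the clamp spindle (nut and dog in one piece), rad: 0 to a hard stop at 2.2, growing clockwise seen from above. It starts between 1.95 and 2.2, the dog over the empty pad; at 2.2 the dog points from the bore at the pad's centre. Turning takes about 0.12 N m; it stays where it is left. At 0 the dog is well clear of the pad.
- dog_tip (a point): Outer end of the clamp dog on its top face, 32 mm above the bench: a flat steel arm 22 mm wide and 8 mm thick, reaching 78 mm from the bore's axis below the housing, underside 24 mm above the bench (3 mm above the top of the foot of a pot on the pad).
- stand: Key stand, fixed: 80 mm square base 6 mm thick with an upright grey tube, 48 mm inside and 57 mm outside diameter, its mouth 48 mm above the bench. Origin under the tube's axis, on the bench.
- key: Loose long socket key, 150 mm, 0.22 kg, upright in the stand's tube on its 6 mm base. Origin at the centre of its lower end, z up the 13 mm shaft. Socket 36 mm across, 38 mm long; square hole 21 mm wide, 26 mm deep, sides facing the key's x and y; fits the nut at any quarter turn with about 0.18 rad of play each way. On the nut it rests on the bore floor, origin 34 mm above the bench.
- key_grip (a point): Centre of the key's aluminium grip block, 130 mm above the key's origin: 26 mm square, 40 mm high, flats facing the key's x and y.
- pot: Steel pot, loose, upright, 0.28 kg: round foot 104 mm in diameter and 5 mm thick, body 70 mm outside and 64 mm inside diameter, rim 34 mm above the origin, inner floor 5 mm above the origin. Origin at the centre of its underside.
- cup_a: Wide steel cup, loose, upright, may be absent: 58 mm outside and 53 mm inside diameter, 50 mm high, floor 4 mm thick, weighted. Origin at the centre of its underside. Nested in the pot its rim stands 21 mm above the pot's rim.
- cup_b: Middle steel cup, loose, upright, may be absent: 47 mm outside and 42 mm inside diameter, 67 mm high, floor 4 mm thick, weighted. Origin at the centre of its underside. Nested in cup_a its rim stands 21 mm above that of cup_a.
- cup_c: Narrow steel cup, loose, upright, may be absent: 36 mm outside and 31 mm inside diameter, 84 mm high, floor 4 mm thick, weighted. Origin at the centre of its underside. Nested in cup_b its rim stands 21 mm above that of cup_b.
- bottle: Amber glass bottle with white cap, 60 mm in diameter, 140 mm high, a bystander at the back left. Origin at the centre of its underside.
- vial: Small glass vial with white cap, 22 mm in diameter, 34 mm high, a bystander among the cups. Origin at the centre of its underside.
- jar: White jar with green cap, 66 mm in diameter, 75 mm high, a bystander at the back right. Origin at the centre of its underside.
Things that resemble listed ones, but are neither listed nor needed, are in the scene too. What is shaped like the pot but green is not meant. What is shaped like the cup_c but pink is not meant.

How it is judged:
By the outcome, as a careful person would: the job done as asked, in the order asked, and still so for the second after the job is handed in, with the robot touching nothing.
Of cup_a, cup_b, cup_c only 2 to 3 are there at a start; the rules pass over those that are not, and their reading is None.
At some moment in a run one of pot, cup_a, cup_b, cup_c may be knocked a few centimetres aside while the robot is not near it.
It also fails if it takes over 210 s, if anything falls off the work surface, if the arm or the gripper's body presses on something with over 40 N, if the wrist force passes 120 N, or if a joint passes its speed limit or range.

### The arm

A 6-joint arm with a two-finger parallel gripper is mounted at the origin on the work surface. World frame = base frame: x ahead of the robot, y to its left, z up, the work surface at z = 0. Lengths are in m, angles in rad, forces in N, time in s.
With the tool pointing down it reaches from about 0.25 to 0.725 m from the base axis. Payload 4 kg.
Tool frame: the origin (TCP) lies midway between the tips of the shut fingers; the grasp point (between the pads) lies 19 mm behind it; z points along the fingers, y is the line along which they close (so a half turn about z gives the same grasp; the last joint's range is limited). The gripper opens to 85 mm and grips with 20 to 120 N. Pads are 22 mm wide; open, the fingers measure 114 mm over their backs; the gripper's body (76 mm by 85 mm) begins 54 mm behind the grasp point. The pads swing forward as they close: fully open they stand 13 mm farther back than shut.
Start: joints at [-1.145, 0.241, 0.005, 1.335, 0, 1.571], TCP at [0.207, -0.455, 0.231] pointing down, gripper open.
Joint ranges: [-2.72, 2.72], [-1.05, 1.87], [-1.09, 1.28], [-1.99, 2.15], [-1.42, 1.44], [-3.14, 3.14]. Speed limits (rad/s): [2.79, 2.79, 3.14, 3.14, 3.14, 3.14].

### API

Orientations are given as a unit quaternion [x, y, z, w].
In Python, from workcell import bot gives the robot as it stands.
- The arm moves only by the tool move_arm, never from a script. Its argument "motion" is a list of rows, each an object of numbers: "x", "y", "z": the shift along the tool's x, y, z in cm; "yaw": the turn about the tool's z in degrees. A call has 1 to 20 rows; each row is the pose to reach, as a shift and turn from the pose commanded when the call began, along the tool's axes at that moment; what a row does not reach only later rows make up. A row lasts 1/8 s, in which the tool goes at most 62.5 mm and 10.7 degrees, less where a joint would pass 70% of its speed; a pose out of reach is approached as far as the arm can. A call with a gripper value outside its range is refused whole. "gripper" is the opening, from -1 (shut) to 1 (fully open), set as the call begins (left out, the last holds). The fingers move at their own pace and stop on an object; the grip force is fixed at half the most. Time passes only in rows, so rows that repeat a pose let the fingers close. It gives the time, the measured TCP pose, the force, the opening and the grip force at its end, in the units of the state.
- bot.get_obs(): the state, without advancing time (a new reading comes with each control period).
- bot.camera(name): name is "side" or "top" or "wrist"; returns the picture (420x560x3 uint8, blue, green, red); there is no depth.
- bot.camera_model(name): a dict with "K" (3x3 intrinsics, pixels), "world_from_camera" (4x4, takes a point from camera to world coordinates). Camera axes: x right, y down, z forward; pixel columns grow to the right and rows downward; lengths in m; the calibration is good to about 2 mm. The wrist camera is an equidistant fisheye: a pixel r from the principal point sees the ray r / f radians off the axis. A picture is of the moment at which its call begins: read the wrist's pose just before it. camera_model takes no time and is no camera call; for the wrist camera it gives the pose at the moment of the call.
- bot.job_done(): hands the job in; it is judged then, once.
Trained networks look in the newest picture that a camera, given by its name, has taken for a name from the list of things; names that differ only in an ending like _2 or _b are one class to them, and where a whole thing is asked for, a point or a joint stands for the part that bears it (a point fixed in the world has none). Each returns a list of dicts, best first, with "score" (0 to 1); they miss things now and then, are a little off and sometimes report something else, mostly with a low value. They report only what shows in the picture. A call takes as long as a camera call. They do not tell look-alikes from the thing itself.
- bot.cut_out(camera, name): "mask" (420x560 bool, what is visible of it) and "centre" ([row, column] in pixels, amid what is visible of it).
The state is a dict: "clock": time; "joint_pos": joint angles; "joint_vel": joint speeds; "tau": joint torques, N m; "eef_pos": TCP position; "tool_rot": TCP orientation; "ft_force": force on the tool from outside, world axes, zero at the start; "ft_torque": the same for the moment, N m; "grip_width": finger opening in m; "grasp_force": force on a finger pad.
Only numpy, scipy, OpenCV 4.12 (cv2) and the standard library are available. Lean on these libraries where they do the work, as an engineer would, in place of code of your own. Each camera call takes 0.05 s, during which the arm holds its last target. There are 200 camera calls.

## Working session

There is one attempt and no reset: what is moved stays moved. The work goes in short steps, Python scripts to look and compute and a tool call to move; the robot and the scene stay as the last step left them, time stands still between calls to the robot, and variables do not carry over. Pictures are saved under pics/ and viewed, at most 14 in all, crops included, and the job is handed in when it is done.

Besides the shell and the picture viewer there is one more tool, called after "Emit:" by a JSON object that holds its "api" and its "payload". move_arm: Moves the arm, as the interface text tells. Its arguments: {"type":"object","properties":{"motion":{"type":"array"},"gripper":{"type":"number"}},"required":["motion"]}

```bash
ls; mkdir -p pics
python3 - <<'E'
from workcell import bot
import cv2, numpy as np
for n in ("top","side"):
    im=bot.camera(n); cv2.imwrite(f"pics/{n}0.png",im)
    m=bot.camera_model(n); print(n,np.round(m["K"],1).tolist(),np.round(m["world_from_camera"],3).tolist())
o=bot.get_obs(); print({k:np.round(v,3).tolist() for k,v in o.items()})
E
```

```text
pics
top [[530.4, 0.0, 275.3], [0.0, 530.4, 196.8], [0.0, 0.0, 1.0]] [[-0.016, -0.976, 0.216, 0.334], [-1.0, 0.015, -0.003, -0.018], [-0.0, -0.216, -0.976, 1.191], [0.0, 0.0, 0.0, 1.0]]
side [[389.3, 0.0, 278.3], [0.0, 389.3, 213.0], [0.0, 0.0, 1.0]] [[-0.721, -0.44, 0.536, 0.106], [-0.693, 0.435, -0.575, 0.499], [0.019, -0.786, -0.618, 0.634], [0.0, 0.0, 0.0, 1.0]]
{'clock': 0.1, 'joint_pos': [-1.145, 0.241, 0.004, 1.335, 0.0, 1.571], 'joint_vel': [0.0, -0.003, 0.003, -0.0, -0.0, -0.001], 'tau': [0.0, -37.314, 25.301, 0.011, 0.0, -0.0], 'eef_pos': [0.206, -0.455, 0.231], 'tool_rot': [0.977, 0.211, -0.0, -0.001], 'ft_force': [-0.27, 0.114, 0.705], 'ft_torque': [-0.015, 0.059, -0.03], 'grasp_force': 0.0, 'grip_width': 0.085}
```

View pics/top0.png

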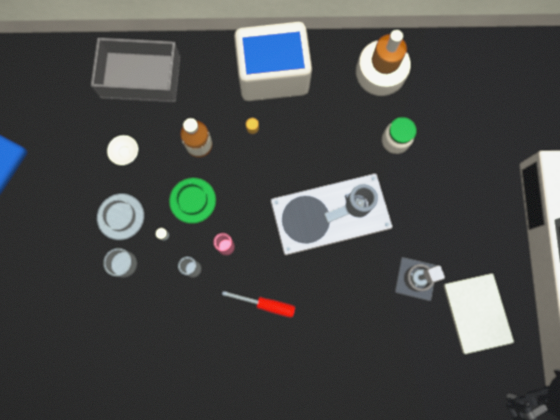

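View pics/side0.png

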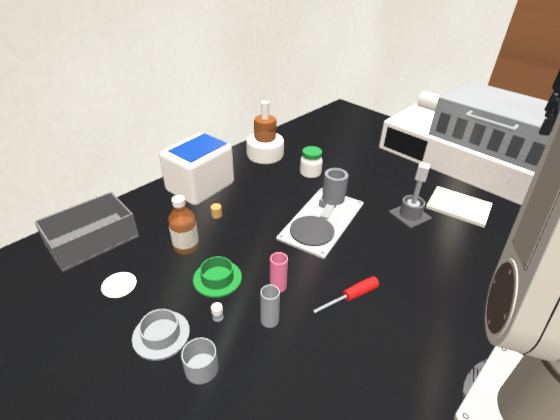

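Top view: pot (120,216), wide cup (119,263), narrow steel cup (188,267), vial (162,234), green pot and pink cup as decoys, bore (362,199), pad (305,219), key in its stand (420,277) leaning to (436,273). Next I'll fit silhouettes.

```bash
cat > h.py <<'E'
from workcell import bot
import cv2, numpy as np
from scipy.optimize import minimize
from scipy.spatial.transform import Rotation as R
P={'pot':[(52,0,5),(35,5,34)],'cup_a':[(29,0,50)],'cup_b':[(23.5,0,67)],'cup_c':[(18,0,84)],'vial':[(11,0,34)],'bottle':[(30,0,100)],'jar':[(33,0,75)]}
def model(n):
    return bot.camera_model(n)
def proj(n,p,m=None):
    m=m or bot.camera_model(n); T=np.linalg.inv(np.array(m['world_from_camera'])); K=np.array(m['K'])
    c=np.atleast_2d(p)@T[:3,:3].T+T[:3,3]
    if n=='wrist':
        r=np.linalg.norm(c[:,:2],axis=1); th=np.arctan2(r,c[:,2]); s=(th/np.maximum(r,1e-9))[:,None]; q=c[:,:2]*s
    else: q=c[:,:2]/c[:,2:]
    return q*[K[0,0],K[1,1]]+K[:2,2]
def unproj(n,uv,z,m=None):
    m=m or bot.camera_model(n); T=np.array(m['world_from_camera']); K=np.array(m['K'])
    q=(np.atleast_2d(uv)-K[:2,2])/[K[0,0],K[1,1]]
    if n=='wrist':
        th=np.linalg.norm(q,axis=1); s=np.where(th>1e-9,np.sin(th)/np.maximum(th,1e-9),1); d=np.c_[q*s[:,None],np.cos(th)]
    else: d=np.c_[q,np.ones(len(q))]
    d=d@T[:3,:3].T; return T[:3,3]+d*((z-T[2,3])/d[:,2])[:,None]
A=np.linspace(0,2*np.pi,40,endpoint=False)
def ring(x,y,z,r): return np.c_[x+r*np.cos(A),y+r*np.sin(A),0*A+z]
def sil(n,prof,x,y,z0,m,S=4):
    im=np.zeros((420*S,560*S),np.uint8)
    for r,a,b in prof:
        q=proj(n,np.r_[ring(x,y,z0+a/1e3,r/1e3),ring(x,y,z0+b/1e3,r/1e3)],m)
        cv2.fillConvexPoly(im,cv2.convexHull(np.round((q+.5)*S).astype(np.int32)),1)
    return im
def fit(n,prof,mask,x0,z0=0,m=None,S=4):
    m=m or bot.camera_model(n); big=cv2.resize(mask.astype(np.uint8),None,fx=S,fy=S,interpolation=cv2.INTER_NEAREST)
    def f(p):
        s=sil(n,prof,p[0],p[1],z0,m,S); return -(s&big).sum()/((s|big).sum()+1)
    r=minimize(f,x0,method='Nelder-Mead',options=dict(initial_simplex=np.array(x0)+[[0,0],[.012,0],[0,.012]],xatol=2e-4,fatol=1e-5,maxiter=60))
    return np.round(r.x,4),round(-r.fun,3)
E
python3 - <<'E'
from h import *
for cam in ('top','side'):
    m=model(cam); bot.camera(cam)
    for n in ('pot','cup_a','vial','bottle','jar'):
        for d in bot.cut_out(cam,n):
            if d['score']<.3: continue
            c=d['centre']; x0=unproj(cam,[c[::-1]],.03,m)[0,:2]
            out={k:fit(cam,P[k],d['mask'],x0,m=m) for k in ([n] if n!='cup_a' else ['cup_a','cup_b','cup_c'])}
            print(cam,n,round(d['score'],2),np.round(c),{k:(v[0].tolist(),v[1]) for k,v in out.items()})
E
```

```text
top pot 0.77 [214. 120.] {'pot': ([0.627, 0.2343], np.float64(-0.0))}
top cup_a 0.85 [240. 224.] {'cup_a': ([0.5452, 0.1131], np.float64(-0.0)), 'cup_b': ([0.5452, 0.1131], np.float64(-0.0)), 'cup_c': ([0.5392, 0.0951], np.float64(-0.0))}
top cup_a 0.83 [260. 120.] {'cup_a': ([0.5245, 0.3498], np.float64(-0.0)), 'cup_b': ([0.5245, 0.3498], np.float64(-0.0)), 'cup_c': ([0.505, 0.3393], np.float64(-0.0))}
top cup_a 0.58 [264. 187.] {'cup_a': ([0.494, 0.1937], np.float64(-0.0)), 'cup_b': ([0.488, 0.1757], np.float64(-0.0)), 'cup_c': ([0.488, 0.1757], np.float64(-0.0))}
top bottle 0.88 [138. 196.] {'bottle': ([0.7478, 0.2567], np.float64(-0.0))}
top jar 0.73 [137. 396.] {'jar': ([0.7587, -0.2312], np.float64(-0.0))}
top jar 0.49 [213. 328.] {'jar': ([0.5524, -0.1386], np.float64(-188537975630967.97))}
side pot 0.74 [335. 161.] {'pot': ([0.4422, 0.4102], np.float64(-0.0))}
side pot 0.58 [279. 220.] {'pot': ([0.4716, 0.2513], np.float64(-0.0))}
side cup_a 0.88 [270. 278.] {'cup_a': ([0.5169, 0.1295], np.float64(-0.0)), 'cup_b': ([0.5469, 0.0995], np.float64(-0.0)), 'cup_c': ([0.5469, 0.0995], np.float64(-0.0))}
side cup_a 0.84 [304. 268.] {'cup_a': ([0.467, 0.2074], np.float64(-0.0)), 'cup_b': ([0.497, 0.1774], np.float64(-0.0)), 'cup_c': ([0.497, 0.1774], np.float64(-0.0))}
side cup_a 0.71 [358. 201.] {'cup_a': ([0.478, 0.3887], np.float64(-0.0)), 'cup_b': ([0.4825, 0.3662], np.float64(-0.0)), 'cup_c': ([0.4975, 0.2582], np.float64(-0.0))}
side vial 0.67 [313. 220.] {'vial': ([0.4729, 0.254], np.float64(-0.0))}
side bottle 0.78 [227. 181.] {'bottle': ([0.7864, 0.2114], np.float64(-0.0))}
side jar 0.72 [180. 419.] {'jar': ([0.3633, -0.3854], np.float64(-0.0))}
side jar 0.55 [213. 410.] {'jar': ([0.4922, -0.2857], np.float64(-0.0))}h.py:33: RuntimeWarning: overflow encountered in scalar negative
  s=sil(n,prof,p[0],p[1],z0,m,S); return -(s&big).sum()/((s|big).sum()+1)
```

Run:
```python
from h import *
im=cv2.imread('pics/top0.png')
a=cv2.resize(im[165:265,260:460],(800,400),interpolation=cv2.INTER_CUBIC)
cv2.imwrite('pics/crop1.png',a)
for n in ('top','side'):
    bot.camera(n)
    for k in ('key','key_grip','dog_tip','stand','fixture'):
        for d in bot.cut_out(n,k)[:2]:
            mk=d['mask'].astype(np.uint8); r=cv2.minAreaRect(cv2.findNonZero(mk))
            print(n,k,round(d['score'],2),np.round(d['centre'],1)[::-1],np.round(cv2.boxPoints(r),0).tolist(), mk.sum())
```

```text
top key_grip 0.59 [424.2 277.3] [[409.0, 271.0], [441.0, 266.0], [443.0, 281.0], [411.0, 286.0]] 416
top dog_tip 0.83 [341.3 213.6] [[323.0, 211.0], [363.0, 193.0], [369.0, 205.0], [328.0, 223.0]] 349
top stand 0.75 [409.1 283.5] [[393.0, 292.0], [401.0, 256.0], [438.0, 265.0], [430.0, 300.0]] 916
top stand 0.31 [119.2 213.5] [[98.0, 194.0], [143.0, 194.0], [143.0, 238.0], [98.0, 238.0]] 1641
top fixture 0.82 [331.2 213.6] [[270.0, 198.0], [379.0, 171.0], [393.0, 228.0], [284.0, 254.0]] 6269
side key_grip 0.56 [418.2 181.2] [[406.0, 204.0], [418.0, 161.0], [430.0, 164.0], [418.0, 207.0]] 403
side dog_tip 0.64 [325.5 219.7] [[276.0, 237.0], [333.0, 161.0], [374.0, 192.0], [317.0, 268.0]] 3833
side dog_tip 0.45 [326.  213.5] [[319.0, 216.0], [327.0, 202.0], [334.0, 206.0], [327.0, 220.0]] 113
side stand 0.77 [409.4 209.6] [[389.0, 211.0], [412.0, 188.0], [436.0, 212.0], [413.0, 235.0]] 776
side fixture 0.61 [324.7 218.5] [[276.0, 237.0], [332.0, 160.0], [373.0, 190.0], [318.0, 267.0]] 3811
side fixture 0.42 [418.9 177.5] [[407.0, 204.0], [419.0, 160.0], [430.0, 163.0], [418.0, 207.0]] 385
```

View pics/crop1.png

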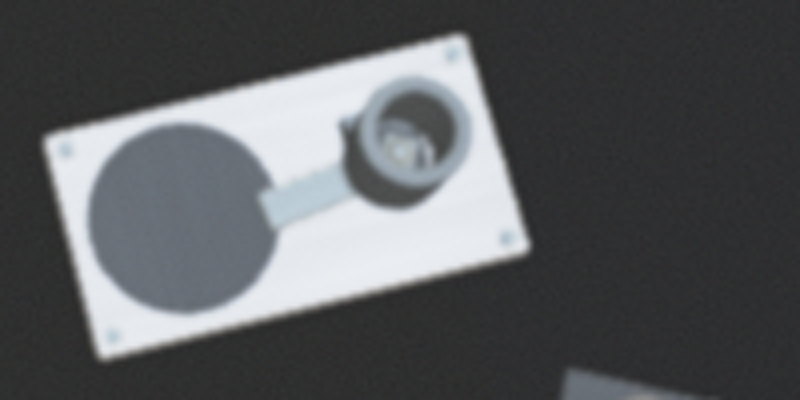

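```bash
sed -i 's/return -(s&big).sum()\/((s|big).sum()+1)/return -float((s\&big).sum())\/float((s|big).sum()+1)/' h.py
python3 - <<'E'
from h import *
for cam in ('top','side'):
    m=model(cam); bot.camera(cam)
    for n in ('pot','cup_a','vial','bottle','jar'):
        for d in bot.cut_out(cam,n):
            if d['score']<.3: continue
            c=d['centre']; x0=unproj(cam,[c[::-1]],.03,m)[0,:2]
            out={k:fit(cam,P[k],d['mask'],x0,m=m) for k in ([n] if n!='cup_a' else ['cup_a','cup_b','cup_c'])}
            print(cam,n,round(d['score'],2),np.round(c),{k:(v[0].tolist(),v[1]) for k,v in out.items()})
m=model('top')
c=unproj('top',[(271.25,199.25),(376.25,173.25),(392.5,227.5),(285,255)],.01,m)[:,:2]
print('plate',c.mean(0),np.linalg.norm(np.diff(np.r_[c,c[:1]],axis=0),axis=1))
for a,b in ((1,0),(2,3)): print('ydir yaw',np.arctan2(*(c[b]-c[a])[::-1]))
# pad ellipse centre crop(184,218); bore mouth (415,130); 
print('pad',unproj('top',[(260+184/4,165+218/4)],.016,m),'bore',unproj('top',[(260+415/4,165+130/4)],.112,m))
print('dogtip',unproj('top',[(260+267/4,165+209/4)],.032,m))
bot.camera('top'); k=bot.cut_out('top','stand')[0]['mask']
b=cv2.boxPoints(cv2.minAreaRect(cv2.findNonZero(k.astype(np.uint8))))
print('stand',unproj('top',b,.006,m)[:,:2],unproj('top',b,.006,m)[:,:2].mean(0)); print('grip',unproj('top',[(436,273)],.15,m))
im=cv2.imread('pics/top0.png'); cv2.imwrite('pics/key.png',cv2.resize(im[245:310,385:460],(600,520),interpolation=cv2.INTER_CUBIC))
E
```

```text
top pot 0.96 [198. 193.] {'pot': ([0.5939, 0.1682], np.float64(0.965))}
top pot 0.59 [215. 330.] {'pot': ([0.5503, -0.152], np.float64(0.267))}
top pot 0.58 [217. 120.] {'pot': ([0.5583, 0.3316], np.float64(0.972))}
top cup_a 0.81 [262. 122.] {'cup_a': ([0.4499, 0.319], np.float64(0.916)), 'cup_b': ([0.4489, 0.3166], np.float64(0.855)), 'cup_c': ([0.4455, 0.3177], np.float64(0.631))}
top cup_a 0.69 [240. 224.] {'cup_a': ([0.4834, 0.085], np.float64(0.419)), 'cup_b': ([0.4872, 0.0878], np.float64(0.57)), 'cup_c': ([0.4836, 0.091], np.float64(0.831))}
top cup_a 0.66 [266. 187.] {'cup_a': ([0.4379, 0.1627], np.float64(0.511)), 'cup_b': ([0.4375, 0.1664], np.float64(0.686)), 'cup_c': ([0.4364, 0.1656], np.float64(0.951))}
top bottle 0.75 [139. 193.] {'bottle': ([0.7236, 0.1542], np.float64(0.86))}
top jar 0.71 [136. 398.] {'jar': ([0.7285, -0.305], np.float64(0.868))}
side pot 0.65 [334. 160.] {'pot': ([0.5562, 0.3298], np.float64(0.972))}
side pot 0.65 [277. 220.] {'pot': ([0.5914, 0.1674], np.float64(0.968))}
side cup_a 0.71 [359. 201.] {'cup_a': ([0.4491, 0.3187], np.float64(0.93)), '
[... 246 characters left out ...]
np.float64(0.886))}
side vial 0.65 [316. 218.] {'vial': ([0.5119, 0.231], np.float64(0.897))}
side bottle 0.89 [227. 183.] {'bottle': ([0.7268, 0.1527], np.float64(0.839))}
side jar 0.58 [159. 312.] {'jar': ([0.729, -0.3072], np.float64(0.835))}
plate [ 0.55477031 -0.14865114] [0.2493879  0.13020164 0.25009864 0.13069482]
ydir yaw 1.8033345351288443
ydir yaw 1.805285362151039
pad [[ 0.54051929 -0.09022716  0.016     ]] bore [[ 0.56821397 -0.20591062  0.112     ]]
dogtip [[ 0.54204452 -0.13542803  0.032     ]]
stand [[ 0.375303   -0.28044167]
 [ 0.45673868 -0.30150231]
 [ 0.44015333 -0.38100525]
 [ 0.3591889  -0.35882007]] [ 0.40784598 -0.33044232]
grip [[ 0.40723009 -0.33224292  0.15      ]]
```

View pics/key.png

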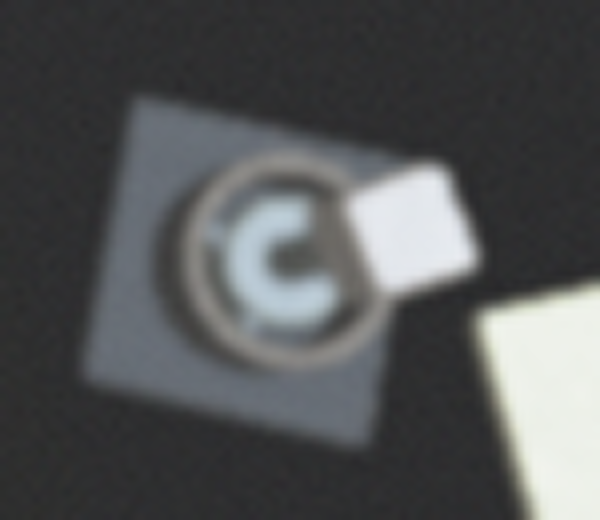

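```bash
cat >> h.py <<'E'
def phi(o=None):
    o=o or bot.get_obs(); X=R.from_quat(o['tool_rot']).as_matrix()[:,0]; return np.arctan2(X[1],X[0])
def go(x,y,z,ph=None,half=True):
    o=bot.get_obs(); M=R.from_quat(o['tool_rot']).as_matrix(); f=phi(o)
    d=M.T@(np.array([x,y,z])-o['eef_pos'])*100
    yw=0 if ph is None else -((ph-f+np.pi/2)%np.pi-np.pi/2) if half else -((ph-f+np.pi)%(2*np.pi)-np.pi)
    print('MOVE cm',np.round(d,2),'yaw deg',round(np.degrees(yw),1),'t',round(o['clock'],1))
def st():
    o=bot.get_obs(); print('t',round(o['clock'],2),'p',np.round(o['eef_pos'],4),'phi',round(phi(o),3),'q',np.round(o['joint_pos'],2),'F',np.round(o['ft_force'],1),'T',np.round(o['ft_torque'],2),'w',round(o['grip_width'],4),'g',o['grasp_force'])
E
python3 - <<'E'
from h import *
m=model('top')
c=np.array([(345,200),(440,162),(482,268),(388,298)])/8+[385,245]
w=unproj('top',c,.156,m)[:,:2]; d=np.diff(np.r_[w,w[:1]],axis=0)
print(w.mean(0),np.linalg.norm(d,axis=1),np.degrees(np.arctan2(d[:,1],d[:,0]))%90)
o=bot.get_obs(); T=np.eye(4);T[:3,:3]=R.from_quat(o['tool_rot']).as_matrix();T[:3,3]=o['eef_pos']
w=model('wrist'); print(np.round(np.linalg.inv(T)@np.array(w['world_from_camera']),3),np.round(w['K'],1))
a=np.radians(np.median(np.degrees(np.arctan2(d[:,1],d[:,0]))%90))
for p in (a,a-np.pi/2): go(.408,-.331,.28,p)
E
```

```text
[ 0.40489956 -0.33166605] [0.02536367 0.02686031 0.0242557  0.02512838] [20.30405571 17.40353387 16.2892303  19.86696155]
[[ 0.001 -0.947 -0.321  0.082]
 [ 1.     0.001  0.001 -0.001]
 [-0.    -0.321  0.947 -0.142]
 [ 0.     0.     0.     1.   ]] [[325.2   0.  275.6]
 [  0.  325.2 208.4]
 [  0.    0.    1. ]]
MOVE cm [23.48 -3.   -4.87] yaw deg 5.8 t 2.0
MOVE cm [23.48 -3.   -4.87] yaw deg -84.2 t 2.0
```

Emit:
{"api": "move_arm", "payload": {"motion": [{"z": -5,"x": 4},{"x": 10,"y": -1.5,"z": -5},{"x": 16,"y": -2.5,"z": -5,"yaw": 4},{"x": 22,"y": -3,"z": -5,"yaw": 6},{"x": 23.5,"y": -3,"z": -5,"yaw": 6},{"x": 23.5,"y": -3,"z": -5,"yaw": 6},{"x": 23.5,"y": -3,"z": -5,"yaw": 6}], "gripper": 1}}

```text
invalid input at $.motion[0]: expected keys x, y, z, yaw
```

Run:
```python
from h import *
st(); cv2.imwrite('pics/w1.png',bot.camera('wrist')); print(proj('wrist',[[.405,-.3315,.156],[.408,-.330,.048]]))
```

```text
t 2.0 p [ 0.2065 -0.4553  0.2313] phi 0.426 q [-1.14  0.24  0.01  1.34  0.    1.57] F [-0.2  0.   0.7] T [ 0.02  0.01 -0.01] w 0.0854 g 0.0
[[232.73458953 -92.2820187 ]
 [245.40999007 -40.08922475]]
```

View pics/w1.png

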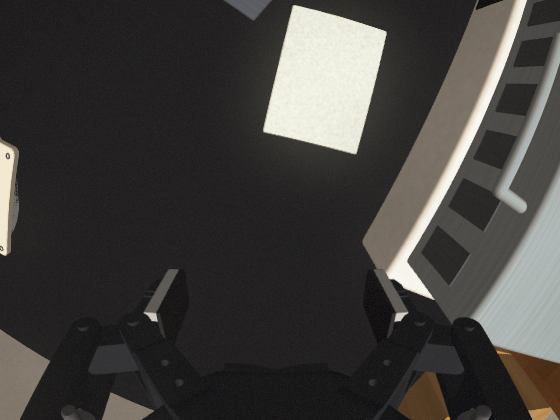

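The call was refused because every row needs all four keys. This picture is still from the start pose and shows only the white sheet and the stand's corner at the top edge.

Emit:
{"api": "move_arm", "payload": {"motion": [{"x": 4,"y": 0,"z": -5,"yaw": 0},{"x": 10,"y": -1.5,"z": -5,"yaw": 2},{"x": 16,"y": -2.5,"z": -5,"yaw": 4},{"x": 22,"y": -3,"z": -5,"yaw": 6},{"x": 23.5,"y": -3,"z": -5,"yaw": 6},{"x": 23.5,"y": -3,"z": -5,"yaw": 6},{"x": 23.5,"y": -3,"z": -5,"yaw": 6}], "gripper": 1}}

```text
clock: 2.92
eef_pos: [0.407, -0.3317, 0.2813]
tool_rot: [0.987, 0.159, -0.0, -0.0]
ft_force: [-0.3, -0.5, -0.8]
grip_width: 0.0855
grasp_force: 0.0
```

Run:
```python
from h import *
st(); cv2.imwrite('pics/w2.png',bot.camera('wrist')); print(proj('wrist',[[.405,-.3315,.156],[.408,-.330,.048]]))
for k in ('key','key_grip','stand'):
  for d in bot.cut_out('wrist',k)[:2]:
    b=cv2.boxPoints(cv2.minAreaRect(cv2.findNonZero(d['mask'].astype(np.uint8)))); print(k,round(d['score'],2),d['centre'],d['mask'].sum(),b.round().tolist())
```

```text
t 2.92 p [ 0.407  -0.3317  0.2813] phi 0.319 q [-0.68  0.28  0.18  1.48 -0.    2.14] F [-0.3 -0.5 -0.8] T [-0.03 -0.   -0.01] w 0.0855 g 0.0
[[274.96619034 200.71151408]
 [274.72260537 170.65973757]]
key 0.94 [184.9, 273.5] 1541 [[259.0, 155.0], [289.0, 155.0], [289.0, 212.0], [259.0, 212.0]]
key_grip 0.34 [185.4, 269.7] 1632 [[258.0, 155.0], [289.0, 155.0], [289.0, 212.0], [258.0, 212.0]]
stand 0.89 [151.0, 274.7] 2474 [[232.0, 174.0], [265.0, 122.0], [318.0, 156.0], [285.0, 208.0]]
```

View pics/w2.png

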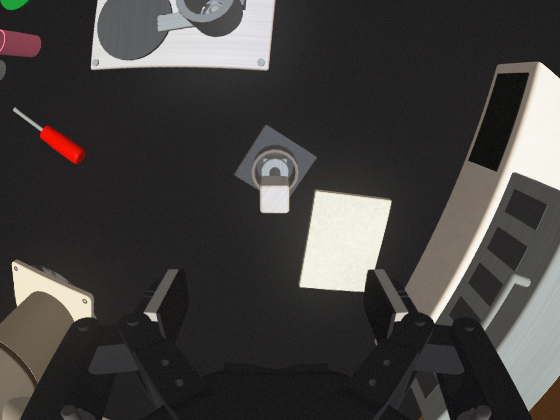

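The key grip is seen square-on at (275,199), aligned with the fingers. I'll descend and grip it.

Emit:
{"api": "move_arm", "payload": {"motion": [{"x": 0,"y": 0,"z": 5,"yaw": 0},{"x": 0,"y": 0,"z": 10,"yaw": 0},{"x": 0,"y": 0,"z": 14,"yaw": 0},{"x": 0,"y": 0,"z": 16.6,"yaw": 0},{"x": 0,"y": 0,"z": 16.6,"yaw": 0},{"x": 0,"y": 0,"z": 16.6,"yaw": 0}], "gripper": 1}}

```text
clock: 3.88
eef_pos: [0.4085, -0.3319, 0.1166]
tool_rot: [0.987, 0.159, 0.001, 0.001]
ft_force: [0.1, 0.3, 1.3]
grip_width: 0.0851
grasp_force: 0.0
```

Emit:
{"api": "move_arm", "payload": {"motion": [{"x": 0,"y": 0,"z": 0,"yaw": 0},{"x": 0,"y": 0,"z": 0,"yaw": 0},{"x": 0,"y": 0,"z": 0,"yaw": 0},{"x": 0,"y": 0,"z": 0,"yaw": 0},{"x": 0,"y": 0,"z": 0,"yaw": 0},{"x": 0,"y": 0,"z": 0,"yaw": 0},{"x": 0,"y": 0,"z": 0,"yaw": 0},{"x": 0,"y": 0,"z": 0,"yaw": 0}], "gripper": -1}}

```text
clock: 4.88
eef_pos: [0.4083, -0.3309, 0.1159]
tool_rot: [0.987, 0.16, 0.0, 0.0]
ft_force: [-1.6, 1.8, 5.2]
grip_width: 0.0253
grasp_force: 58.9
```

Emit:
{"api": "move_arm", "payload": {"motion": [{"x": 0,"y": 0,"z": -3,"yaw": 0},{"x": 0,"y": 0,"z": -7,"yaw": 0},{"x": 0,"y": 0,"z": -11,"yaw": 0},{"x": 0,"y": 0,"z": -15,"yaw": 0},{"x": 4,"y": -3,"z": -15,"yaw": 0},{"x": 8,"y": -5,"z": -15,"yaw": 0},{"x": 10.9,"y": -6.6,"z": -15,"yaw": 0},{"x": 10.9,"y": -6.6,"z": -15,"yaw": 0},{"x": 10.9,"y": -6.6,"z": -15,"yaw": 0},{"x": 10.9,"y": -6.6,"z": -15,"yaw": 0}]}}

```text
clock: 6.12
eef_pos: [0.49, -0.2347, 0.265]
tool_rot: [0.987, 0.159, -0.0, -0.0]
ft_force: [0.6, -0.3, -0.7]
grip_width: 0.025
grasp_force: 59.9
```

Run:
```python
from h import *
st(); im=bot.camera('wrist'); cv2.imwrite('pics/w3full.png',im); m=model('wrist')
import pickle; pickle.dump(m,open('w3m.pkl','wb'))
p=proj('wrist',[[.5687,-.207,.112],[.5687,-.207,.052]]); print(p)
u,v=p[0].round().astype(int)
y0=max(v-60,0);x0=u-80
a=cv2.resize(im[y0:y0+120,x0:x0+160],(800,600),interpolation=cv2.INTER_CUBIC); print('crop origin',x0,y0); cv2.imwrite('pics/w3.png',a)
```

```text
t 6.12 p [ 0.49   -0.2347  0.265 ] phi 0.32 q [-0.45  0.32  0.2   1.45 -0.    2.38] F [ 0.6 -0.3 -0.7] T [-0.   -0.06  0.01] w 0.025 g 59.87946152687073
[[274.25777345 100.72615499]
 [274.48402027 100.93814103]]
crop origin 194 41
```

View pics/w3.png

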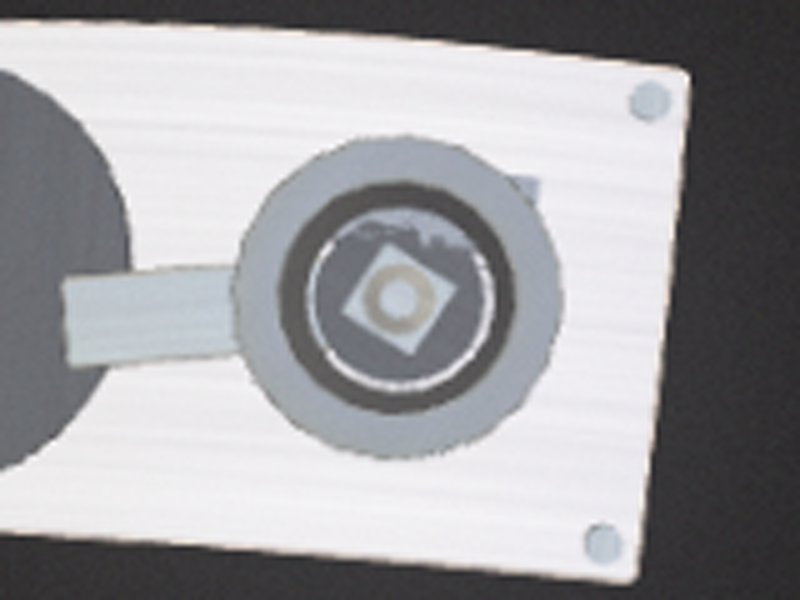

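The bore mouth is centred at crop (398,297) and the nut at (399,298), with nut corners (388,243), (457,287), (412,356), (343,312).

Run:
```python
from h import *
import pickle; m=pickle.load(open('w3m.pkl','rb'))
f=lambda c,z: unproj('wrist',np.array(c)/5-.4+[194,41],z,m)[:,:2]
b=f([(398,297)],.112)[0]; n=f([(388,243),(457,287),(412,356),(343,312)],.052); nc=n.mean(0)
d=np.diff(np.r_[n,n[:1]],axis=0); a=np.degrees(np.arctan2(d[:,1],d[:,0]))%90
print(b,nc,np.linalg.norm(d,axis=1),a)
dt=f([(64,322)],.032)[0]; print('dogtip',dt, np.degrees(np.arctan2(*(dt-b)[::-1])))
im=cv2.imread('pics/w3full.png')
g=np.median(a)
for k in (0,-90): print('phi target',g+k)
go(*b,.265,np.radians(g),half=True)
print([ (k, np.degrees(phi())) for k in [0]])
```

```text
[ 0.56903056 -0.20589641] [ 0.56888074 -0.20593835] [0.01763614 0.01794254 0.01771816 0.0178936 ] [75.35761539 75.80209404 75.20083135 75.54088131]
dogtip [ 0.54129571 -0.13336403] 110.92579988393311
phi target 75.44924834964573
phi target -14.550751650354272
MOVE cm [ 8.4  -0.26  0.01] yaw deg -57.1 t 6.2
[(0, np.float64(18.30484286670312))]
```

Run:
```python
from h import *
import pickle; m=pickle.load(open('w3m.pkl','rb'))
im=cv2.imread('pics/w3full.png')
t=np.array([.49,-.2347,.265]); ph=.32; X=np.array([np.cos(ph),np.sin(ph),0]);Y=np.array([np.sin(ph),-np.cos(ph),0])
for off in (0,-.002,.002):
    pts=[t+X*(off+sx*.013)+Y*sy*.013+[0,0,z] for z in(.0401,.0001) for sx,sy in((1,1),(1,-1),(-1,1),(-1,-1))]
    pts+= [t+X*(off+.018*np.cos(a))+Y*.018*np.sin(a)+[0,0,-.11] for a in (0,1.57,-1.57)]
    print(off,proj('wrist',np.array(pts),m).round(1).tolist())
cv2.imwrite('pics/w3b.png',cv2.resize(im[190:340,190:360],None,fx=4,fy=4,interpolation=cv2.INTER_CUBIC))
```

```text
0 [[310.9, 295.0], [242.0, 295.0], [307.4, 345.2], [245.3, 345.2], [303.0, 249.1], [249.6, 249.1], [301.1, 293.5], [251.3, 293.5], [276.0, 183.0], [298.0, 204.4], [254.0, 204.4]]
-0.002 [[310.6, 299.3], [242.2, 299.3], [307.1, 348.5], [245.6, 348.6], [302.8, 252.8], [249.7, 252.8], [301.0, 296.6], [251.4, 296.7], [276.0, 185.4], [297.9, 206.7], [254.0, 206.7]]
0.002 [[311.2, 290.6], [241.7, 290.6], [307.7, 341.7], [245.1, 341.8], [303.1, 245.4], [249.4, 245.4], [301.3, 290.3], [251.2, 290.4], [276.0, 180.6], [298.0, 202.1], [253.9, 202.1]]
```

View pics/w3b.png

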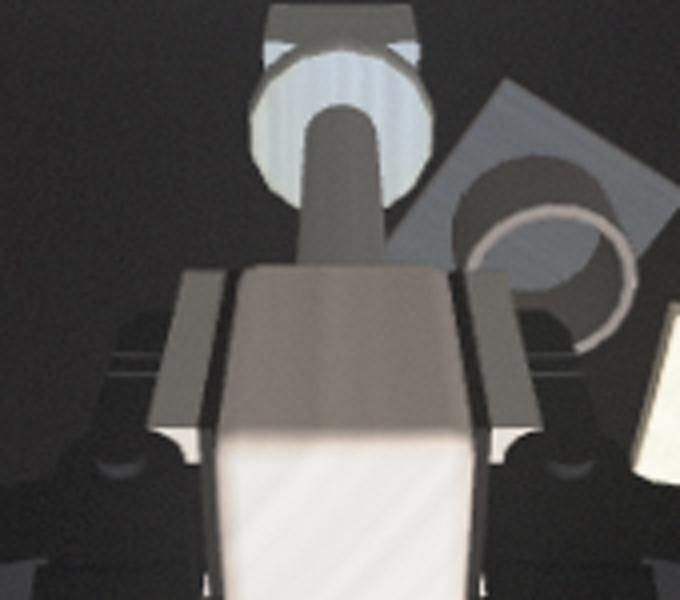

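Run:
```python
from h import *
import pickle; m=pickle.load(open('w3m.pkl','rb'))
t=np.array([.49,-.2347,.265]); ph=.32; X=np.array([np.cos(ph),np.sin(ph),0]);Y=np.array([np.sin(ph),-np.cos(ph),0])
print('observed circle top row 200, sides rows~221.5, cols 252.3..298.2')
for dz in (0,.003):
  for off in (0,-.002,-.004):
    q=proj('wrist',np.array([t+X*(off+.018*np.cos(a))+Y*.018*np.sin(a)+[0,0,-.072+dz] for a in np.linspace(0,6.28,73)]),m)
    i=q[:,0].argmax(); print(dz,off,'top',q[:,1].min().round(1),'side row',q[i,1].round(1),'cols',q[:,0].min().round(1),q[:,0].max().round(1))
# refine: bevel corners of top face (front edge)
```

```text
observed circle top row 200, sides rows~221.5, cols 252.3..298.2
0 0 top 196.6 side row 221.0 cols 250.6 301.5
0 -0.002 top 199.4 side row 223.7 cols 250.7 301.4
0 -0.004 top 202.2 side row 226.3 cols 250.8 301.3
0.003 0 top 197.9 side row 222.6 cols 250.3 301.8
0.003 -0.002 top 200.7 side row 225.2 cols 250.4 301.7
0.003 -0.004 top 203.5 side row 227.9 cols 250.5 301.6
```

Run:
```python
from h import *
go(.5692,-.2049,.265,np.radians(75.45))
```

```text
MOVE cm [ 8.45 -0.35  0.01] yaw deg -57.1 t 6.2
```

Emit:
{"api": "move_arm", "payload": {"motion": [{"x": 3,"y": 0,"z": 0,"yaw": -10},{"x": 6,"y": -0.2,"z": 0,"yaw": -20},{"x": 8.45,"y": -0.35,"z": 0,"yaw": -30},{"x": 8.45,"y": -0.35,"z": 0,"yaw": -40},{"x": 8.45,"y": -0.35,"z": 0,"yaw": -50},{"x": 8.45,"y": -0.35,"z": 0,"yaw": -57.1},{"x": 8.45,"y": -0.35,"z": 0,"yaw": -57.1},{"x": 8.45,"y": -0.35,"z": 0,"yaw": -57.1},{"x": 8.45,"y": -0.35,"z": 0,"yaw": -57.1}]}}

```text
clock: 7.3
eef_pos: [0.5697, -0.2042, 0.2653]
tool_rot: [0.791, 0.612, -0.0, 0.0]
ft_force: [-0.4, -0.2, -1.6]
grip_width: 0.0257
grasp_force: 59.9
```

Run:
```python
from h import *
st(); go(.5692,-.2049,.205,np.radians(75.45))
```

```text
t 7.3 p [ 0.5697 -0.2042  0.2653] phi 1.316 q [-0.34  0.45  0.39  1.51 -0.    1.48] F [-0.4 -0.2 -1.6] T [-0.    0.03 -0.  ] w 0.0257 g 59.90622282028198
MOVE cm [-0.08 -0.03  6.03] yaw deg -0.0 t 7.3
```

Emit:
{"api": "move_arm", "payload": {"motion": [{"x": -0.08,"y": -0.03,"z": 1,"yaw": 0},{"x": -0.08,"y": -0.03,"z": 3,"yaw": 0},{"x": -0.08,"y": -0.03,"z": 4.5,"yaw": 0},{"x": -0.08,"y": -0.03,"z": 6,"yaw": 0},{"x": -0.08,"y": -0.03,"z": 7.5,"yaw": 0},{"x": -0.08,"y": -0.03,"z": 9,"yaw": 0},{"x": -0.08,"y": -0.03,"z": 9,"yaw": 0},{"x": -0.08,"y": -0.03,"z": 9,"yaw": 0}]}}

```text
clock: 8.3
eef_pos: [0.5697, -0.2048, 0.1757]
tool_rot: [0.791, 0.612, 0.0, 0.0]
ft_force: [-0.5, 0.4, -2.0]
grip_width: 0.0251
grasp_force: 59.6
```

Emit:
{"api": "move_arm", "payload": {"motion": [{"x": 0,"y": 0,"z": 0.4,"yaw": 0},{"x": 0,"y": 0,"z": 0.8,"yaw": 0},{"x": 0,"y": 0,"z": 1.2,"yaw": 0},{"x": 0,"y": 0,"z": 1.2,"yaw": 0}]}}

```text
clock: 8.8
eef_pos: [0.569, -0.2045, 0.1628]
tool_rot: [0.791, 0.612, -0.0, -0.0]
ft_force: [-0.2, 0.6, -1.2]
grip_width: 0.0251
grasp_force: 59.8
```

Run:
```python
from h import *
st(); go(.5692,-.2049,.144,np.radians(75.45))
```

```text
t 8.8 p [ 0.569  -0.2045  0.1628] phi 1.318 q [-0.35  0.48  0.18  1.27  0.    1.48] F [-0.2  0.6 -1.2] T [-0.05  0.03  0.03] w 0.0251 g 59.769389033317566
MOVE cm [-0.03  0.03  1.88] yaw deg 0.0 t 8.8
```

Emit:
{"api": "move_arm", "payload": {"motion": [{"x": 0,"y": 0,"z": 0.4,"yaw": 0},{"x": 0,"y": 0,"z": 0.8,"yaw": 0},{"x": 0,"y": 0,"z": 1.2,"yaw": 0},{"x": 0,"y": 0,"z": 1.6,"yaw": 0},{"x": 0,"y": 0,"z": 1.75,"yaw": 0},{"x": 0,"y": 0,"z": 1.75,"yaw": 0}]}}

```text
clock: 9.55
eef_pos: [0.5693, -0.2046, 0.1457]
tool_rot: [0.791, 0.612, -0.0, -0.0]
ft_force: [-0.5, -0.3, -2.2]
grip_width: 0.0252
grasp_force: 59.9
```

Emit:
{"api": "move_arm", "payload": {"motion": [{"x": 0,"y": 0,"z": 0,"yaw": -6},{"x": 0,"y": 0,"z": 0,"yaw": -13},{"x": 0,"y": 0,"z": 0,"yaw": -20},{"x": 0,"y": 0,"z": 0,"yaw": -27},{"x": 0,"y": 0,"z": 0,"yaw": -34},{"x": 0,"y": 0,"z": 0,"yaw": -41},{"x": 0,"y": 0,"z": 0,"yaw": -48},{"x": 0,"y": 0,"z": 0,"yaw": -55},{"x": 0,"y": 0,"z": 0,"yaw": -62},{"x": 0,"y": 0,"z": 0,"yaw": -69},{"x": 0,"y": 0,"z": 0,"yaw": -76},{"x": 0,"y": 0,"z": 0,"yaw": -83},{"x": 0,"y": 0,"z": 0,"yaw": -90},{"x": 0,"y": 0,"z": 0,"yaw": -97},{"x": 0,"y": 0,"z": 0,"yaw": -104},{"x": 0,"y": 0,"z": 0,"yaw": -111},{"x": 0,"y": 0,"z": 0,"yaw": -118},{"x": 0,"y": 0,"z": 0,"yaw": -122},{"x": 0,"y": 0,"z": 0,"yaw": -122}]}}

```text
clock: 11.92
eef_pos: [0.5682, -0.2053, 0.146]
tool_rot: [-0.151, 0.988, -0.0, -0.001]
ft_force: [-3.3, -1.7, -0.3]
grip_width: 0.0253
grasp_force: 60.2
```

Run:
```python
from h import *
st(); print(np.degrees(phi()))
```

```text
t 11.93 p [ 0.5682 -0.2053  0.146 ] phi -2.838 q [-0.35  0.49  0.15  1.23 -0.   -0.65] F [-3.3 -1.7 -0.3] T [-0.5   1.16 -0.04] w 0.0253 g 60.17475664615631
-162.59492661320144
```

Emit:
{"api": "move_arm", "payload": {"motion": [{"x": 0,"y": 0,"z": 0,"yaw": -3},{"x": 0,"y": 0,"z": 0,"yaw": -5},{"x": 0,"y": 0,"z": 0,"yaw": -5}]}}

```text
clock: 12.3
eef_pos: [0.5684, -0.2053, 0.146]
tool_rot: [-0.195, 0.981, -0.001, -0.001]
ft_force: [-4.7, -1.6, 0.5]
grip_width: 0.0252
grasp_force: 60.3
```

Run:
```python
from h import *
st(); print(np.degrees(phi()))
```

```text
t 12.3 p [ 0.5684 -0.2053  0.146 ] phi -2.75 q [-0.35  0.49  0.15  1.23 -0.   -0.74] F [-4.7 -1.6  0.5] T [-0.72  1.46 -0.12] w 0.0252 g 60.32806992530823
-157.5630870407749
```

Emit:
{"api": "move_arm", "payload": {"motion": [{"x": 0,"y": 0,"z": 0,"yaw": -2},{"x": 0,"y": 0,"z": 0,"yaw": -4},{"x": 0,"y": 0,"z": 0,"yaw": -4}]}}

```text
clock: 12.68
eef_pos: [0.5684, -0.2054, 0.146]
tool_rot: [-0.228, 0.974, -0.001, -0.001]
ft_force: [-4.8, -2.2, 1.8]
grip_width: 0.0252
grasp_force: 60.4
```

Run:
```python
from h import *
st(); print(np.degrees(phi()))
```

```text
t 12.68 p [ 0.5684 -0.2054  0.146 ] phi -2.681 q [-0.35  0.49  0.15  1.23 -0.   -0.81] F [-4.8 -2.2  1.8] T [-0.81  1.52 -0.24] w 0.0252 g 60.360156297683716
-153.5839945341159
```

Emit:
{"api": "move_arm", "payload": {"motion": [{"x": 0,"y": 0,"z": 0,"yaw": -3},{"x": 0,"y": 0,"z": 0,"yaw": -5},{"x": 0,"y": 0,"z": 0,"yaw": -5}]}}

```text
clock: 13.05
eef_pos: [0.5683, -0.2056, 0.146]
tool_rot: [-0.269, 0.963, -0.0, -0.001]
ft_force: [-5.3, -2.7, 1.4]
grip_width: 0.0256
grasp_force: 60.9
```

Run:
```python
from h import *
st(); print(np.degrees(phi()))
bot.camera('top')
for n in ('top','wrist'):
  cv2.imwrite(f'pics/dog_{n}.png',bot.camera(n))
  for d in bot.cut_out(n,'dog_tip')[:2]: print(n,d['score'],d['centre'],d['mask'].sum(), cv2.boxPoints(cv2.minAreaRect(cv2.findNonZero(d['mask'].astype(np.uint8)))).round().tolist())
```

```text
t 13.05 p [ 0.5683 -0.2056  0.146 ] phi -2.596 q [-0.35  0.49  0.15  1.23 -0.   -0.89] F [-5.3 -2.7  1.4] T [-0.69  1.49 -1.08] w 0.0256 g 60.926674604415894
-148.73339967940754
wrist 0.46 [318.6, 546.7] 311 [[536.0, 314.0], [546.0, 303.0], [564.0, 320.0], [553.0, 331.0]]
```

Torque of 1.08 N m means the stop is reached. I'll ease back into the play, release and leave the key standing on the nut, then go up.

Emit:
{"api": "move_arm", "payload": {"motion": [{"x": 0,"y": 0,"z": 0,"yaw": 5},{"x": 0,"y": 0,"z": 0.1,"yaw": 10},{"x": 0,"y": 0,"z": 0.15,"yaw": 14},{"x": 0,"y": 0,"z": 0.15,"yaw": 14},{"x": 0,"y": 0,"z": 0.15,"yaw": 14}]}}

```text
clock: 13.92
eef_pos: [0.5691, -0.2052, 0.1442]
tool_rot: [-0.152, 0.988, -0.001, -0.0]
ft_force: [-3.4, -2.9, -1.3]
grip_width: 0.0253
grasp_force: 60.0
```

Run:
```python
from h import *
st(); print(np.degrees(phi()))
```

```text
t 13.93 p [ 0.5691 -0.2052  0.1442] phi -2.836 q [-0.35  0.49  0.15  1.22 -0.   -0.65] F [-3.4 -2.9 -1.3] T [-1.04  1.07 -0.01] w 0.0253 g 59.96061623096466
-162.47514858694402
```

Emit:
{"api": "move_arm", "payload": {"motion": [{"x": 0,"y": 0,"z": 0,"yaw": 0},{"x": 0,"y": 0,"z": 0,"yaw": 0},{"x": 0,"y": 0,"z": 0,"yaw": 0},{"x": 0,"y": 0,"z": 0,"yaw": 0},{"x": 0,"y": 0,"z": 0,"yaw": 0},{"x": 0,"y": 0,"z": -2,"yaw": 0},{"x": 0,"y": 0,"z": -7,"yaw": 0},{"x": 0,"y": 0,"z": -12,"yaw": 0},{"x": 0,"y": 0,"z": -15,"yaw": 0},{"x": 0,"y": 0,"z": -15,"yaw": 0}], "gripper": 1}}

```text
clock: 15.18
eef_pos: [0.5708, -0.2051, 0.2976]
tool_rot: [-0.152, 0.988, -0.002, 0.003]
ft_force: [0.9, 1.2, -0.6]
grip_width: 0.0853
grasp_force: 0.0
```

Run:
```python
from h import *
st(); ims=[bot.camera(n) for n in ('top','wrist')]
for cam in ('top','side'):
    m=model(cam); im=bot.camera(cam); cv2.imwrite(f'pics/{cam}2.png',im)
    for n in ('pot','cup_a','vial'):
        for d in bot.cut_out(cam,n):
            if d['score']<.3: continue
            c=d['centre']; x0=unproj(cam,[c[::-1]],.03,m)[0,:2]
            k=n if n!='cup_a' else max(['cup_a','cup_c'],key=lambda k:fit(cam,P[k],d['mask'],x0,m=m)[1])
            v=fit(cam,P[k],d['mask'],x0,m=m); print(cam,k,round(d['score'],2),v[0].tolist(),v[1])
a=ims[0][150:290,240:460]; b=ims[1]
cv2.imwrite('pics/c2.png',np.hstack([cv2.resize(a,(440,280)),cv2.resize(b,(360,280))]))
```

```text
t 15.18 p [ 0.5708 -0.2051  0.2976] phi -2.836 q [-0.35  0.45  0.47  1.59  0.   -0.65] F [ 0.9  1.2 -0.6] T [ 0.   -0.03  0.02] w 0.0853 g 0.0
top pot 0.87 [0.5585, 0.3319] 0.971
top pot 0.67 [0.5929, 0.1681] 0.967
top cup_a 0.83 [0.4509, 0.3205] 0.922
top cup_c 0.67 [0.4856, 0.0901] 0.945
top cup_c 0.53 [0.4376, 0.1641] 0.886
side pot 0.82 [0.5557, 0.3302] 0.957
side pot 0.78 [0.5917, 0.1666] 0.949
side pot 0.68 [0.7113, -0.4222] 0.389
side cup_c 0.98 [0.485, 0.0895] 0.832
side cup_c 0.82 [0.435, 0.1639] 0.939
side cup_a 0.74 [0.4493, 0.3196] 0.927
side vial 0.47 [0.5131, 0.2304] 0.891
```

View pics/c2.png

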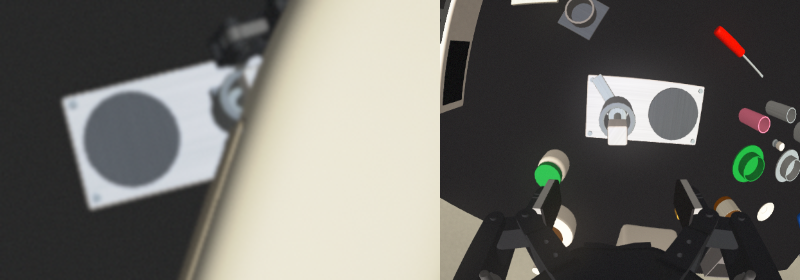

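The dog is clear of the pad and the key stands on the nut. Now the pot.

Run:
```python
from h import *
go(.557,.331,.16)
```

```text
MOVE cm [-14.96  51.43  13.38] yaw deg 0.0 t 15.7
```

Emit:
{"api": "move_arm", "payload": {"motion": [{"x": -1.5,"y": 5.5,"z": 0,"yaw": 0},{"x": -3,"y": 11,"z": 0,"yaw": 0},{"x": -4.8,"y": 16.5,"z": 0,"yaw": 0},{"x": -6.4,"y": 22,"z": 1,"yaw": 0},{"x": -8,"y": 27.5,"z": 3,"yaw": 0},{"x": -9.6,"y": 33,"z": 5,"yaw": 0},{"x": -11.2,"y": 38.5,"z": 7,"yaw": 0},{"x": -12.8,"y": 44,"z": 9,"yaw": 0},{"x": -14.4,"y": 49.5,"z": 11,"yaw": 0},{"x": -15,"y": 51.4,"z": 13,"yaw": 0},{"x": -15,"y": 51.4,"z": 13.2,"yaw": 0},{"x": -15,"y": 51.4,"z": 13.2,"yaw": 0},{"x": -15,"y": 51.4,"z": 13.2,"yaw": 0}], "gripper": 1}}

```text
clock: 17.3
eef_pos: [0.5589, 0.3292, 0.1638]
tool_rot: [-0.151, 0.989, 0.0, 0.001]
ft_force: [-0.6, 0.0, -0.1]
grip_width: 0.0853
grasp_force: 0.0
```

Run:
```python
from h import *
st()
m=model('wrist'); im=bot.camera('wrist'); cv2.imwrite('pics/w4.png',im)
for n in ('pot','cup_a'):
    for d in bot.cut_out('wrist',n):
        if d['score']<.3: continue
        c=d['centre']; x0=unproj('wrist',[c[::-1]],.03,m)[0,:2]
        k=n if n!='cup_a' else max(['cup_a','cup_c'],key=lambda k:fit('wrist',P[k],d['mask'],x0,m=m)[1])
        v=fit('wrist',P[k],d['mask'],x0,m=m); print(k,round(d['score'],2),v[0].tolist(),v[1])
```

```text
t 17.3 p [0.5589 0.3292 0.1638] phi -2.839 q [ 0.53  0.57  0.32  1.32 -0.    0.23] F [-0.6  0.  -0.1] T [ 0.02 -0.06  0.03] w 0.0853 g 0.0
pot 0.88 [0.5557, 0.3318] 0.984
pot 0.64 [0.5907, 0.1686] 0.982
cup_c 0.89 [0.4342, 0.1639] 0.96
cup_a 0.77 [0.4478, 0.3201] 0.973
cup_c 0.68 [0.4831, 0.091] 0.954
cup_a 0.37 [0.7261, 0.153] 0.568
```

Emit:
{"api": "move_arm", "payload": {"motion": [{"x": 0.23,"y": 0.34,"z": 4,"yaw": 0},{"x": 0.23,"y": 0.34,"z": 8,"yaw": 0},{"x": 0.23,"y": 0.34,"z": 11,"yaw": 0},{"x": 0.23,"y": 0.34,"z": 13,"yaw": 0},{"x": 0.23,"y": 0.34,"z": 15,"yaw": 0},{"x": 0.23,"y": 0.34,"z": 16.0,"yaw": 0},{"x": 0.23,"y": 0.34,"z": 16.0,"yaw": 0},{"x": 0.23,"y": 0.34,"z": 16.0,"yaw": 0}], "gripper": 1}}

```text
clock: 18.45
eef_pos: [0.5555, 0.3335, 0.0034]
tool_rot: [-0.152, 0.988, 0.0, 0.001]
ft_force: [0.5, 0.3, -0.6]
grip_width: 0.0854
grasp_force: 0.0
```

Emit:
{"api": "move_arm", "payload": {"motion": [{"x": 0,"y": 0,"z": 0,"yaw": 0},{"x": 0,"y": 0,"z": 0,"yaw": 0},{"x": 0,"y": 0,"z": 0,"yaw": 0},{"x": 0,"y": 0,"z": 0,"yaw": 0},{"x": 0,"y": 0,"z": 0,"yaw": 0},{"x": 0,"y": 0,"z": 0,"yaw": 0}], "gripper": -1}}

```text
clock: 19.2
eef_pos: [0.5559, 0.3335, 0.0044]
tool_rot: [-0.152, 0.988, 0.0, 0.002]
ft_force: [-0.1, -1.1, 4.9]
grip_width: 0.0691
grasp_force: 68.5
```

Emit:
{"api": "move_arm", "payload": {"motion": [{"x": 0,"y": 0,"z": -1.5,"yaw": 0},{"x": 0,"y": 0,"z": -5,"yaw": 0},{"x": 0,"y": 0,"z": -9,"yaw": 0},{"x": 0,"y": 0,"z": -13,"yaw": 0},{"x": 1,"y": -3,"z": -13,"yaw": 0},{"x": 2.8,"y": -8,"z": -13,"yaw": 0},{"x": 4.6,"y": -13,"z": -13,"yaw": 0},{"x": 6.3,"y": -18,"z": -13,"yaw": 0},{"x": 8.1,"y": -23,"z": -13,"yaw": 0},{"x": 9.8,"y": -28,"z": -13,"yaw": 0},{"x": 11.6,"y": -33,"z": -13,"yaw": 0},{"x": 13,"y": -37,"z": -13,"yaw": 0},{"x": 13.8,"y": -39.3,"z": -13,"yaw": 0},{"x": 14,"y": -40,"z": -13,"yaw": 0},{"x": 14,"y": -40,"z": -13,"yaw": 0},{"x": 14,"y": -40,"z": -13,"yaw": 0}]}}

```text
clock: 21.2
eef_pos: [0.5414, -0.0892, 0.1324]
tool_rot: [-0.153, 0.988, 0.0, -0.0]
ft_force: [-0.0, 0.8, -2.7]
grip_width: 0.0689
grasp_force: 69.0
```

Run:
```python
from h import *
st(); go(.5411,-.0895,.0220)
m=model('wrist'); im=bot.camera('wrist'); cv2.imwrite('pics/w5.png',im)
for d in bot.cut_out('wrist','pot')[:2]:
    c=d['centre']; x0=bot.get_obs()['eef_pos'][:2]; z0=bot.get_obs()['eef_pos'][2]-.0044
    print(d['score'],c,fit('wrist',P['pot'],d['mask'],x0,z0,m))
```

```text
t 21.2 p [ 0.5414 -0.0892  0.1324] phi -2.835 q [-0.16  0.4  -0.04  1.13  0.   -0.47] F [-0.   0.8 -2.7] T [0.02 0.03 0.04] w 0.0689 g 68.9754543453455
MOVE cm [ 0.04 -0.03 11.04] yaw deg 0.0 t 21.2
0.69 [261.6, 275.3] (array([ 0.5405, -0.0891]), np.float64(0.943))
0.62 [297.6, 478.9] (array([ 0.5414, -0.0892]), np.float64(0.0))
```

Emit:
{"api": "move_arm", "payload": {"motion": [{"x": 0,"y": 0,"z": 3.5,"yaw": 0},{"x": 0,"y": 0,"z": 7,"yaw": 0},{"x": 0,"y": 0,"z": 9.5,"yaw": 0},{"x": 0,"y": 0,"z": 10.7,"yaw": 0},{"x": 0,"y": 0,"z": 11.15,"yaw": 0},{"x": 0,"y": 0,"z": 11.15,"yaw": 0},{"x": 0,"y": 0,"z": 11.15,"yaw": 0}]}}

```text
clock: 22.18
eef_pos: [0.5424, -0.0905, 0.0219]
tool_rot: [-0.152, 0.988, -0.0, 0.001]
ft_force: [-0.5, 0.4, -3.3]
grip_width: 0.0687
grasp_force: 69.0
```

Emit:
{"api": "move_arm", "payload": {"motion": [{"x": 0,"y": 0,"z": 0,"yaw": 0},{"x": 0,"y": 0,"z": 0,"yaw": 0},{"x": 0,"y": 0,"z": 0,"yaw": 0},{"x": 0,"y": 0,"z": 0,"yaw": 0},{"x": 0,"y": 0,"z": -2,"yaw": 0},{"x": 0,"y": 0,"z": -6,"yaw": 0},{"x": 0,"y": 0,"z": -11,"yaw": 0},{"x": 0,"y": 0,"z": -16,"yaw": 0},{"x": 0,"y": 0,"z": -18,"yaw": 0},{"x": 0,"y": 0,"z": -18,"yaw": 0}], "gripper": 1}}

```text
clock: 23.42
eef_pos: [0.5427, -0.0906, 0.2028]
tool_rot: [-0.152, 0.988, -0.001, 0.002]
ft_force: [0.4, 0.1, -0.4]
grip_width: 0.086
grasp_force: 0.0
```

```bash
cat >> h.py <<'E'
def see(cam,n='pot',z0=0,keys=None,near=None):
    m=model(cam); im=bot.camera(cam); cv2.imwrite(f'pics/{cam}_{int(bot.get_obs()["clock"]*10)}.png',im)
    for d in bot.cut_out(cam,n):
        if d['score']<.3: continue
        x0=unproj(cam,[d['centre'][::-1]],z0+.03,m)[0,:2]
        if near is not None and np.linalg.norm(x0-near)>.06: continue
        r={k:fit(cam,P[k],d['mask'],x0,z0,m) for k in (keys or [n])}; k=max(r,key=lambda k:r[k][1])
        print(cam,k,round(d['score'],2),r[k][0].tolist(),r[k][1])
E
python3 - <<'E'
from h import *
st(); pad=np.array([.541,-.09])
see('wrist','pot',.016,near=pad); see('top','pot',.016,near=pad); see('side','pot',.016,near=pad)
see('top','cup_a',0,['cup_a','cup_c']); see('side','cup_a',0,['cup_a','cup_c'])
E
```

```text
t 23.43 p [ 0.5427 -0.0906  0.2028] phi -2.836 q [-0.17  0.35  0.08  1.3   0.   -0.47] F [ 0.4  0.1 -0.4] T [0.03 0.01 0.02] w 0.086 g 0.0
wrist pot 0.56 [0.5415, -0.0902] 0.983
side pot 0.94 [0.542, -0.0914] 0.957
top cup_c 0.85 [0.4846, 0.0895] 0.921
top cup_a 0.79 [0.4498, 0.3198] 0.95
top cup_c 0.74 [0.437, 0.165] 0.907
side cup_c 0.94 [0.4851, 0.0891] 0.836
side cup_c 0.87 [0.4344, 0.1655] 0.946
side cup_a 0.65 [0.5342, -0.195] 0.226
side cup_a 0.58 [0.4484, 0.319] 0.97
```

Emit:
{"api": "move_arm", "payload": {"motion": [{"x": -0.3,"y": 4,"z": 0,"yaw": 0},{"x": -0.7,"y": 9.5,"z": 0,"yaw": 0},{"x": -1.1,"y": 15,"z": 0,"yaw": 0},{"x": -1.5,"y": 20.5,"z": 0,"yaw": 0},{"x": -1.9,"y": 26,"z": 1,"yaw": 0},{"x": -2.3,"y": 31.5,"z": 2,"yaw": 0},{"x": -2.8,"y": 37,"z": 3,"yaw": 0},{"x": -3.2,"y": 41,"z": 4,"yaw": 0},{"x": -3.2,"y": 42,"z": 4,"yaw": 0},{"x": -3.2,"y": 42,"z": 4,"yaw": 0},{"x": -3.2,"y": 42,"z": 4,"yaw": 0}], "gripper": 1}}

```text
clock: 25.3
eef_pos: [0.4461, 0.3187, 0.1612]
tool_rot: [-0.151, 0.988, -0.0, 0.0]
ft_force: [-0.3, 0.1, -0.0]
grip_width: 0.0854
grasp_force: 0.0
```

Run:
```python
from h import *
st(); see('wrist','cup_a',0,['cup_a','cup_c'],near=np.array([.448,.32])); go(.448,.320,.028)
```

```text
t 25.3 p [0.4461 0.3187 0.1612] phi -2.838 q [ 0.62  0.37  0.    1.2  -0.    0.32] F [-0.3  0.1 -0. ] T [ 0.03 -0.05 -0.06] w 0.0854 g 0.0
wrist cup_a 0.85 [0.4476, 0.32] 0.978
MOVE cm [-0.2   0.08 13.33] yaw deg 0.0 t 25.4
```

Emit:
{"api": "move_arm", "payload": {"motion": [{"x": -0.2,"y": 0.08,"z": 4,"yaw": 0},{"x": -0.2,"y": 0.08,"z": 8,"yaw": 0},{"x": -0.2,"y": 0.08,"z": 11,"yaw": 0},{"x": -0.2,"y": 0.08,"z": 13.3,"yaw": 0},{"x": -0.2,"y": 0.08,"z": 13.3,"yaw": 0},{"x": -0.2,"y": 0.08,"z": 13.3,"yaw": 0},{"x": -0.2,"y": 0.08,"z": 13.3,"yaw": 0}], "gripper": 1}}

```text
clock: 26.28
eef_pos: [0.4485, 0.3217, 0.0294]
tool_rot: [-0.152, 0.988, 0.001, 0.001]
ft_force: [-0.4, -0.9, -0.4]
grip_width: 0.0853
grasp_force: 0.0
```

Emit:
{"api": "move_arm", "payload": {"motion": [{"x": 0,"y": 0,"z": 0,"yaw": 0},{"x": 0,"y": 0,"z": 0,"yaw": 0},{"x": 0,"y": 0,"z": 0,"yaw": 0},{"x": 0,"y": 0,"z": 0,"yaw": 0},{"x": 0,"y": 0,"z": 0,"yaw": 0},{"x": 0,"y": 0,"z": 0,"yaw": 0},{"x": 0,"y": 0,"z": 0,"yaw": 0}], "gripper": -1}}

```text
clock: 27.15
eef_pos: [0.448, 0.3216, 0.0289]
tool_rot: [-0.152, 0.988, 0.0, 0.001]
ft_force: [-0.3, -1.1, 5.8]
grip_width: 0.0551
grasp_force: 64.9
```

Emit:
{"api": "move_arm", "payload": {"motion": [{"x": 0,"y": 0,"z": -1.5,"yaw": 0},{"x": 0,"y": 0,"z": -5,"yaw": 0},{"x": 0,"y": 0,"z": -9,"yaw": 0},{"x": 0,"y": 0,"z": -13,"yaw": 0},{"x": 0.2,"y": -3,"z": -13,"yaw": 0},{"x": 0.6,"y": -8,"z": -13,"yaw": 0},{"x": 1,"y": -13,"z": -13,"yaw": 0},{"x": 1.4,"y": -18,"z": -13,"yaw": 0},{"x": 1.8,"y": -23,"z": -13,"yaw": 0},{"x": 2.2,"y": -28,"z": -13,"yaw": 0},{"x": 2.6,"y": -33,"z": -13,"yaw": 0},{"x": 3,"y": -38,"z": -13,"yaw": 0},{"x": 3.3,"y": -41.3,"z": -13,"yaw": 0},{"x": 3.3,"y": -42.1,"z": -13,"yaw": 0},{"x": 3.3,"y": -42.1,"z": -13,"yaw": 0},{"x": 3.3,"y": -42.1,"z": -13,"yaw": 0}]}}

```text
clock: 29.15
eef_pos: [0.542, -0.089, 0.1578]
tool_rot: [-0.153, 0.988, 0.0, -0.0]
ft_force: [0.3, -0.1, -1.6]
grip_width: 0.055
grasp_force: 64.2
```

```bash
python3 - <<'E'
from h import *
st(); t=bot.get_obs()['eef_pos']
see('wrist','cup_a',t[2]-.0289,['cup_a'],near=t[:2]); see('wrist','pot',.016,near=np.array([.541,-.09]))
see('side','pot',.016,near=np.array([.541,-.09])); see('side','cup_a',t[2]-.0289,['cup_a'],near=t[:2]);
E
ls -t pics | head -3
```

```text
t 29.15 p [ 0.542  -0.089   0.1578] phi -2.835 q [-0.16  0.38  0.    1.2   0.   -0.47] F [ 0.3 -0.1 -1.6] T [ 0.02  0.07 -0.02] w 0.055 g 64.19370186980814
wrist cup_a 0.94 [0.5419, -0.0886] 0.967
wrist pot 0.63 [0.5411, -0.0903] 0.701
side pot 0.69 [0.5417, -0.0915] 0.968
side cup_a 0.62 [0.5423, -0.0902] 0.671
side_295.png
side_294.png
wrist_293.png
```

Emit:
{"api": "move_arm", "payload": {"motion": [{"x": 0.1,"y": -0.12,"z": 3,"yaw": 0},{"x": 0.1,"y": -0.12,"z": 5.5,"yaw": 0},{"x": 0.1,"y": -0.12,"z": 7.3,"yaw": 0},{"x": 0.1,"y": -0.12,"z": 7.3,"yaw": 0},{"x": 0.1,"y": -0.12,"z": 7.3,"yaw": 0}]}}

```text
clock: 30.18
eef_pos: [0.5424, -0.0918, 0.0856]
tool_rot: [-0.152, 0.988, -0.0, 0.001]
ft_force: [0.2, 0.2, -1.4]
grip_width: 0.055
grasp_force: 64.1
```

Run:
```python
from h import *
st(); t=bot.get_obs()['eef_pos']; go(.5416,-.0903,.060)
see('wrist','cup_a',t[2]-.0289,['cup_a'],near=t[:2])
```

```text
t 30.18 p [ 0.5424 -0.0918  0.0856] phi -2.836 q [-0.17  0.44 -0.1   1.02  0.   -0.47] F [ 0.2  0.2 -1.4] T [ 0.01 -0.02 -0.03] w 0.055 g 64.14752084529027
MOVE cm [0.04 0.17 2.56] yaw deg 0.0 t 30.2
wrist cup_a 0.93 [0.5421, -0.0915] 0.969
```

Emit:
{"api": "move_arm", "payload": {"motion": [{"x": 0,"y": 0.13,"z": 0,"yaw": 0},{"x": 0,"y": 0.13,"z": 0.6,"yaw": 0},{"x": 0,"y": 0.13,"z": 1.2,"yaw": 0},{"x": 0,"y": 0.13,"z": 1.8,"yaw": 0},{"x": 0,"y": 0.13,"z": 1.8,"yaw": 0}]}}

```text
clock: 30.9
eef_pos: [0.5407, -0.0903, 0.0659]
tool_rot: [-0.152, 0.988, 0.0, -0.001]
ft_force: [-0.2, 0.1, -1.6]
grip_width: 0.0551
grasp_force: 64.1
```

Run:
```python
from h import *
st()
```

```text
t 30.9 p [ 0.5407 -0.0903  0.0659] phi -2.836 q [-0.17  0.46 -0.13  0.98 -0.   -0.47] F [-0.2  0.1 -1.6] T [ 0.    0.01 -0.04] w 0.0551 g 64.1475129313767
```

Emit:
{"api": "move_arm", "payload": {"motion": [{"x": 0,"y": 0,"z": 0.6,"yaw": 0},{"x": 0,"y": 0,"z": 1.2,"yaw": 0},{"x": 0,"y": 0,"z": 1.45,"yaw": 0},{"x": 0,"y": 0,"z": 1.45,"yaw": 0},{"x": 0,"y": 0,"z": 1.45,"yaw": 0}]}}

```text
clock: 31.52
eef_pos: [0.5416, -0.0905, 0.0525]
tool_rot: [-0.152, 0.988, -0.0, 0.0]
ft_force: [0.0, 0.0, -1.6]
grip_width: 0.055
grasp_force: 64.1
```

Emit:
{"api": "move_arm", "payload": {"motion": [{"x": 0,"y": 0,"z": 0,"yaw": 0},{"x": 0,"y": 0,"z": 0,"yaw": 0},{"x": 0,"y": 0,"z": 0,"yaw": 0},{"x": 0,"y": 0,"z": 0,"yaw": 0},{"x": 0,"y": 0,"z": 0,"yaw": 0},{"x": 0,"y": 0,"z": -2,"yaw": 0},{"x": 0,"y": 0,"z": -6,"yaw": 0},{"x": 0,"y": 0,"z": -11,"yaw": 0},{"x": 0,"y": 0,"z": -15,"yaw": 0},{"x": 0,"y": 0,"z": -15,"yaw": 0},{"x": 0,"y": 0,"z": -15,"yaw": 0}], "gripper": 1}}

```text
clock: 32.9
eef_pos: [0.541, -0.0904, 0.2018]
tool_rot: [-0.152, 0.988, 0.0, -0.0]
ft_force: [-0.8, -0.1, -0.7]
grip_width: 0.0855
grasp_force: 0.0
```

Run:
```python
from h import *
st(); pad=np.array([.541,-.09])
P['stk']=P['pot']+[(29,5,55)]
see('wrist','cup_a',.021,['cup_a'],near=pad); see('wrist','pot',.016,['pot'],near=pad)
see('side','cup_a',.021,['cup_a'],near=pad)
see('top','cup_a',0,['cup_c']); see('side','cup_a',0,['cup_c'])
```

```text
t 32.9 p [ 0.541  -0.0904  0.2018] phi -2.836 q [-0.17  0.35  0.08  1.3   0.   -0.47] F [-0.8 -0.1 -0.7] T [ 0.03  0.05 -0.01] w 0.0855 g 0.0
wrist cup_a 0.95 [0.5407, -0.0905] 0.941
wrist pot 0.88 [0.5413, -0.0902] 0.509
wrist pot 0.71 [0.5663, -0.083] 0.489
side cup_a 0.94 [0.5576, -0.1148] 0.67
top cup_c 0.82 [0.437, 0.1646] 0.954
top cup_c 0.71 [0.4857, 0.091] 0.925
side cup_c 0.83 [0.4349, 0.164] 0.956
side cup_c 0.82 [0.4846, 0.0895] 0.871
side cup_c 0.71 [0.541, -0.0902] 0.494
```

Emit:
{"api": "move_arm", "payload": {"motion": [{"x": 0.4,"y": 4,"z": 0,"yaw": 0},{"x": 0.9,"y": 9,"z": 0,"yaw": 0},{"x": 1.4,"y": 14,"z": 0,"yaw": 0},{"x": 1.9,"y": 19,"z": 0,"yaw": 0},{"x": 2.3,"y": 24,"z": 1,"yaw": 0},{"x": 2.6,"y": 27.5,"z": 2,"yaw": 0},{"x": 2.6,"y": 27.5,"z": 2,"yaw": 0},{"x": 2.6,"y": 27.5,"z": 2,"yaw": 0},{"x": 2.6,"y": 27.5,"z": 2,"yaw": 0}], "gripper": 0.42}}

```text
clock: 34.52
eef_pos: [0.4346, 0.1633, 0.1827]
tool_rot: [-0.151, 0.988, -0.0, 0.0]
ft_force: [-0.1, -0.5, 1.0]
grip_width: 0.061
grasp_force: 0.0
```

Run:
```python
from h import *
st(); see('wrist','cup_a',0,['cup_c'],near=np.array([.4343,.164])); go(.4343,.164,.052)
```

```text
t 34.52 p [0.4346 0.1633 0.1827] phi -2.838 q [ 0.36  0.2  -0.18  1.19 -0.    0.06] F [-0.1 -0.5  1. ] T [ 0.01  0.03 -0.04] w 0.061 g 0.0
wrist cup_c 0.86 [0.4343, 0.1647] 0.971
MOVE cm [1.000e-02 8.000e-02 1.306e+01] yaw deg 0.0 t 34.6
```

Emit:
{"api": "move_arm", "payload": {"motion": [{"x": 0,"y": 0.12,"z": 3,"yaw": 0},{"x": 0,"y": 0.12,"z": 6,"yaw": 0},{"x": 0,"y": 0.12,"z": 9,"yaw": 0},{"x": 0,"y": 0.12,"z": 11.5,"yaw": 0},{"x": 0,"y": 0.12,"z": 13,"yaw": 0},{"x": 0,"y": 0.12,"z": 13,"yaw": 0},{"x": 0,"y": 0.12,"z": 13,"yaw": 0}], "gripper": 0.42}}

```text
clock: 35.5
eef_pos: [0.4343, 0.165, 0.053]
tool_rot: [-0.152, 0.988, 0.0, 0.001]
ft_force: [-0.2, -0.1, 0.6]
grip_width: 0.0613
grasp_force: 0.0
```

Emit:
{"api": "move_arm", "payload": {"motion": [{"x": 0,"y": 0,"z": 0,"yaw": 0},{"x": 0,"y": 0,"z": 0,"yaw": 0},{"x": 0,"y": 0,"z": 0,"yaw": 0},{"x": 0,"y": 0,"z": 0,"yaw": 0},{"x": 0,"y": 0,"z": 0,"yaw": 0},{"x": 0,"y": 0,"z": 0,"yaw": 0},{"x": 0,"y": 0,"z": 0,"yaw": 0}], "gripper": -1}}

```text
clock: 36.38
eef_pos: [0.4345, 0.1652, 0.0535]
tool_rot: [-0.152, 0.988, -0.0, 0.001]
ft_force: [0.2, -1.3, 5.7]
grip_width: 0.0352
grasp_force: 59.7
```

Emit:
{"api": "move_arm", "payload": {"motion": [{"x": 0,"y": 0,"z": -1.5,"yaw": 0},{"x": 0,"y": 0,"z": -5,"yaw": 0},{"x": 0,"y": 0,"z": -9,"yaw": 0},{"x": 0,"y": 0,"z": -13,"yaw": 0},{"x": -0.2,"y": -2,"z": -13,"yaw": 0},{"x": -0.6,"y": -7,"z": -13,"yaw": 0},{"x": -1.1,"y": -12,"z": -13,"yaw": 0},{"x": -1.5,"y": -17,"z": -13,"yaw": 0},{"x": -2,"y": -22,"z": -13,"yaw": 0},{"x": -2.4,"y": -26,"z": -13,"yaw": 0},{"x": -2.5,"y": -27.6,"z": -13,"yaw": 0},{"x": -2.5,"y": -27.6,"z": -13,"yaw": 0},{"x": -2.5,"y": -27.6,"z": -13,"yaw": 0},{"x": -2.5,"y": -27.6,"z": -13,"yaw": 0}]}}

```text
clock: 38.12
eef_pos: [0.54, -0.0892, 0.1824]
tool_rot: [-0.153, 0.988, 0.0, -0.0]
ft_force: [0.3, 0.9, -1.5]
grip_width: 0.035
grasp_force: 60.2
```

Run:
```python
from h import *
st(); t=bot.get_obs()['eef_pos']; see('wrist','cup_a',t[2]-.0535,['cup_c'],near=t[:2]); go(.5407,-.0905,.120)
```

```text
t 38.12 p [ 0.54   -0.0892  0.1824] phi -2.834 q [-0.16  0.36  0.04  1.25  0.   -0.47] F [ 0.3  0.9 -1.5] T [ 0.02 -0.01  0.  ] w 0.035 g 60.22247739136219
wrist cup_c 0.88 [0.4891, -0.1061] 0.355
wrist cup_c 0.7 [0.5398, -0.0888] 0.97
MOVE cm [-0.01 -0.11  6.25] yaw deg 0.0 t 38.2
```

Emit:
{"api": "move_arm", "payload": {"motion": [{"x": 0,"y": -0.12,"z": 2,"yaw": 0},{"x": 0,"y": -0.12,"z": 4,"yaw": 0},{"x": 0,"y": -0.12,"z": 5.5,"yaw": 0},{"x": 0,"y": -0.12,"z": 7,"yaw": 0},{"x": 0,"y": -0.12,"z": 8.5,"yaw": 0},{"x": 0,"y": -0.12,"z": 9.7,"yaw": 0},{"x": 0,"y": -0.12,"z": 10.2,"yaw": 0},{"x": 0,"y": -0.12,"z": 10.2,"yaw": 0},{"x": 0,"y": -0.12,"z": 10.2,"yaw": 0}]}}

```text
clock: 39.35
eef_pos: [0.5413, -0.0919, 0.0808]
tool_rot: [-0.152, 0.988, -0.0, 0.001]
ft_force: [0.8, -1.1, -0.9]
grip_width: 0.0351
grasp_force: 60.2
```

Emit:
{"api": "move_arm", "payload": {"motion": [{"x": 0,"y": 0,"z": 0,"yaw": 0},{"x": 0,"y": 0,"z": 0,"yaw": 0},{"x": 0,"y": 0,"z": 0,"yaw": 0},{"x": 0,"y": 0,"z": 0,"yaw": 0},{"x": 0,"y": 0,"z": 0,"yaw": 0},{"x": 0,"y": 0,"z": -2,"yaw": 0},{"x": 0,"y": 0,"z": -6,"yaw": 0},{"x": 0,"y": 0,"z": -11,"yaw": 0},{"x": 0,"y": 0,"z": -16,"yaw": 0},{"x": 0,"y": 0,"z": -19,"yaw": 0},{"x": 0,"y": 0,"z": -19,"yaw": 0}], "gripper": 0.42}}

```text
clock: 40.72
eef_pos: [0.5423, -0.092, 0.2733]
tool_rot: [-0.152, 0.988, -0.001, 0.003]
ft_force: [-0.3, 0.2, -0.0]
grip_width: 0.0606
grasp_force: 0.0
```

Run:
```python
from h import *
st(); im=bot.camera('wrist'); s=bot.camera('side')
q=proj('wrist',[[.541,-.09,.06]])[0].astype(int); print(q)
y0=max(q[1]-90,0)
a=cv2.resize(im[y0:y0+180,max(q[0]-120,0):q[0]+120],(400,300)); b=cv2.resize(s[120:270,250:450],(400,300))
cv2.imwrite('pics/c3.png',np.hstack([a,b]))
```

```text
t 40.73 p [ 0.5423 -0.092   0.2733] phi -2.836 q [-0.17  0.32  0.23  1.47 -0.   -0.47] F [-0.3  0.2 -0. ] T [-0.01 -0.04  0.01] w 0.0606 g 0.0
[276 178]
```

View pics/c3.png

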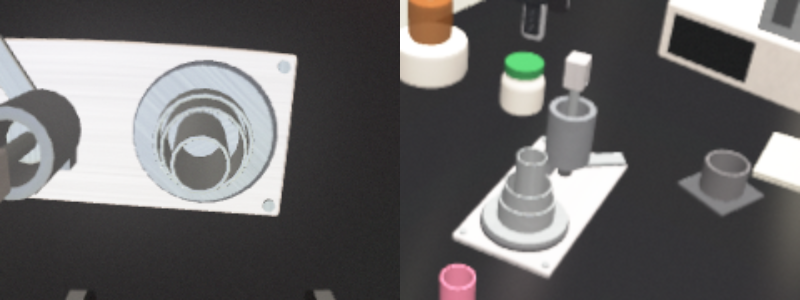

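The side view shows all cups nested in the pot and standing upright, the dog clear and the key on the nut. Back to the key.

Emit:
{"api": "move_arm", "payload": {"motion": [{"x": 0.3,"y": -3,"z": -1,"yaw": 0},{"x": 0.6,"y": -7,"z": -1.5,"yaw": 0},{"x": 0.8,"y": -11.6,"z": -1.5,"yaw": 0},{"x": 0.8,"y": -11.6,"z": -1.5,"yaw": 0},{"x": 0.8,"y": -11.6,"z": -1.5,"yaw": 0}], "gripper": 0.42}}

```text
clock: 41.45
eef_pos: [0.5672, -0.2043, 0.2833]
tool_rot: [-0.152, 0.988, 0.001, -0.002]
ft_force: [0.2, -0.0, -0.3]
grip_width: 0.0608
grasp_force: 0.0
```

Run:
```python
from h import *
st(); m=model('wrist'); im=bot.camera('wrist')
g=cv2.cvtColor(im,cv2.COLOR_BGR2GRAY); o=bot.get_obs()['eef_pos']
q=proj('wrist',[[.569,-.2052,.184]],m)[0]; print(q)
d=bot.cut_out('wrist','key_grip'); print([(x['score'],x['centre'],int(x['mask'].sum())) for x in d])
u,v=q.astype(int); c=im[v-40:v+40,u-40:u+40]
cv2.imwrite('pics/k2.png',cv2.resize(c,(480,480),interpolation=cv2.INTER_CUBIC)); print(u-40,v-40)
print(proj('wrist',np.array([[.569,-.2052,.184]]*4)+np.array([[np.cos(phi()+a),np.sin(phi()+a),0] for a in np.pi/4+np.arange(4)*np.pi/2])*.0184,m).round(1).tolist())
```

```text
t 41.45 p [ 0.5672 -0.2043  0.2833] phi -2.837 q [-0.35  0.45  0.43  1.56  0.   -0.65] F [ 0.2 -0.  -0.3] T [ 0.07  0.02 -0.  ] w 0.0608 g 0.0
[272.88790272 212.1036621 ]
[(0.61, [200.9, 273.1], 1772)]
232 172
[[256.1, 196.3], [256.7, 227.4], [289.2, 227.4], [289.6, 196.2]]
```

View pics/k2.png

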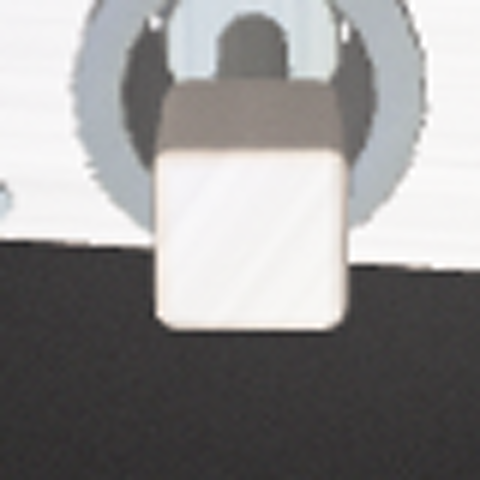

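Emit:
{"api": "move_arm", "payload": {"motion": [{"x": -0.16,"y": -0.05,"z": 4,"yaw": 0},{"x": -0.16,"y": -0.05,"z": 8,"yaw": 0},{"x": -0.16,"y": -0.05,"z": 11.5,"yaw": 0},{"x": -0.16,"y": -0.05,"z": 13.8,"yaw": 0},{"x": -0.16,"y": -0.05,"z": 13.8,"yaw": 0},{"x": -0.16,"y": -0.05,"z": 13.8,"yaw": 0}], "gripper": 0.42}}

```text
clock: 42.3
eef_pos: [0.5704, -0.2042, 0.1486]
tool_rot: [-0.153, 0.988, -0.0, 0.001]
ft_force: [-0.1, -0.8, 0.3]
grip_width: 0.0605
grasp_force: 0.0
```

Emit:
{"api": "move_arm", "payload": {"motion": [{"x": 0,"y": 0,"z": 0,"yaw": 0},{"x": 0,"y": 0,"z": 0,"yaw": 0},{"x": 0,"y": 0,"z": 0,"yaw": 0},{"x": 0,"y": 0,"z": 0,"yaw": 0},{"x": 0,"y": 0,"z": 0,"yaw": 0},{"x": 0,"y": 0,"z": 0,"yaw": 0},{"x": 0,"y": 0,"z": 0,"yaw": 0}], "gripper": -1}}

```text
clock: 43.18
eef_pos: [0.5704, -0.205, 0.1487]
tool_rot: [-0.152, 0.988, -0.0, 0.001]
ft_force: [-0.8, 1.1, 5.4]
grip_width: 0.0254
grasp_force: 59.8
```

Run:
```python
from h import *
st(); print(np.degrees(phi()))
```

```text
t 43.17 p [ 0.5704 -0.205   0.1487] phi -2.836 q [-0.35  0.49  0.16  1.23  0.   -0.65] F [-0.8  1.1  5.4] T [ 0.15  0.06 -0.03] w 0.0254 g 59.839675426483154
-162.50750434814512
```

Emit:
{"api": "move_arm", "payload": {"motion": [{"x": 0,"y": 0,"z": -0.1,"yaw": 6},{"x": 0,"y": 0,"z": -0.1,"yaw": 13},{"x": 0,"y": 0,"z": -0.1,"yaw": 20},{"x": 0,"y": 0,"z": -0.1,"yaw": 27},{"x": 0,"y": 0,"z": -0.1,"yaw": 34},{"x": 0,"y": 0,"z": -0.1,"yaw": 41},{"x": 0,"y": 0,"z": -0.1,"yaw": 48},{"x": 0,"y": 0,"z": -0.1,"yaw": 55},{"x": 0,"y": 0,"z": -0.1,"yaw": 62},{"x": 0,"y": 0,"z": -0.1,"yaw": 69},{"x": 0,"y": 0,"z": -0.1,"yaw": 76},{"x": 0,"y": 0,"z": -0.1,"yaw": 83},{"x": 0,"y": 0,"z": -0.1,"yaw": 90},{"x": 0,"y": 0,"z": -0.1,"yaw": 97},{"x": 0,"y": 0,"z": -0.1,"yaw": 104},{"x": 0,"y": 0,"z": -0.1,"yaw": 111},{"x": 0,"y": 0,"z": -0.1,"yaw": 118},{"x": 0,"y": 0,"z": -0.1,"yaw": 125},{"x": 0,"y": 0,"z": -0.1,"yaw": 130},{"x": 0,"y": 0,"z": -0.1,"yaw": 130}]}}

```text
clock: 45.68
eef_pos: [0.5694, -0.2057, 0.1487]
tool_rot: [0.831, 0.556, -0.001, 0.001]
ft_force: [-2.5, -2.7, 4.1]
grip_width: 0.0254
grasp_force: 59.6
```

Run:
```python
from h import *
st(); print(np.degrees(phi()))
```

```text
t 45.67 p [ 0.5694 -0.2057  0.1487] phi 1.178 q [-0.35  0.49  0.16  1.23 -0.    1.62] F [-2.5 -2.7  4.1] T [-0.63  0.56 -0.02] w 0.0254 g 59.600953459739685
67.51028643113868
```

Emit:
{"api": "move_arm", "payload": {"motion": [{"x": 0,"y": 0,"z": 0,"yaw": 4},{"x": 0,"y": 0,"z": 0,"yaw": 8},{"x": 0,"y": 0,"z": 0,"yaw": 10},{"x": 0,"y": 0,"z": 0,"yaw": 10}]}}

```text
clock: 46.18
eef_pos: [0.5694, -0.2055, 0.1487]
tool_rot: [0.877, 0.481, -0.0, 0.001]
ft_force: [-2.4, -2.8, 6.2]
grip_width: 0.0253
grasp_force: 59.8
```

Run:
```python
from h import *
st(); print(np.degrees(phi()))
```

```text
t 46.17 p [ 0.5694 -0.2055  0.1487] phi 1.004 q [-0.35  0.49  0.16  1.23 -0.    1.79] F [-2.4 -2.8  6.2] T [-0.97  0.75  0.03] w 0.0253 g 59.83847200870514
57.527624437993936
```

Emit:
{"api": "move_arm", "payload": {"motion": [{"x": 0,"y": 0,"z": 0,"yaw": 3},{"x": 0,"y": 0,"z": 0,"yaw": 5},{"x": 0,"y": 0,"z": 0,"yaw": 5}]}}

```text
clock: 46.55
eef_pos: [0.5695, -0.2055, 0.1488]
tool_rot: [0.896, 0.443, -0.001, 0.001]
ft_force: [-2.1, -2.9, 5.7]
grip_width: 0.0256
grasp_force: 59.9
```

Run:
```python
from h import *
st(); print(np.degrees(phi()))
m=model('wrist'); im=bot.camera('wrist'); cv2.imwrite('pics/w9.png',im)
t=bot.camera('top'); s=bot.camera('side')
cv2.imwrite('pics/c4.png',np.hstack([cv2.resize(im,(400,300)),cv2.resize(s[120:270,250:450],(400,300))]))
```

```text
t 46.55 p [ 0.5695 -0.2055  0.1488] phi 0.918 q [-0.35  0.49  0.16  1.23 -0.    1.88] F [-2.1 -2.9  5.7] T [-0.97  0.8   0.47] w 0.0256 g 59.87820088863373
52.60813966377867
```

View pics/c4.png

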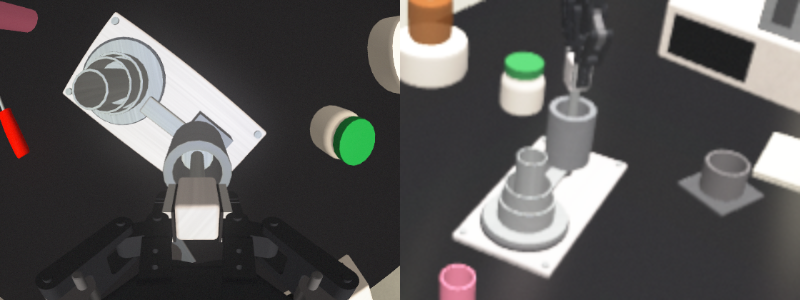

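The dog now points over the pot's foot and torque is rising. One last nudge to confirm the stop.

Emit:
{"api": "move_arm", "payload": {"motion": [{"x": 0,"y": 0,"z": 0,"yaw": 2},{"x": 0,"y": 0,"z": 0,"yaw": 4},{"x": 0,"y": 0,"z": 0,"yaw": 4}]}}

```text
clock: 47.08
eef_pos: [0.5697, -0.2053, 0.1488]
tool_rot: [0.911, 0.413, -0.0, 0.001]
ft_force: [-2.1, -3.8, 4.5]
grip_width: 0.0257
grasp_force: 61.9
```

Run:
```python
from h import *
st(); print(np.degrees(phi()))
```

```text
t 47.08 p [ 0.5697 -0.2053  0.1488] phi 0.851 q [-0.35  0.49  0.16  1.23 -0.    1.95] F [-2.1 -3.8  4.5] T [-0.95  0.7   1.16] w 0.0257 g 61.923508644104004
48.73124759876199
```

Emit:
{"api": "move_arm", "payload": {"motion": [{"x": 0,"y": 0,"z": 0,"yaw": -4},{"x": 0,"y": 0,"z": 0,"yaw": -9},{"x": 0,"y": 0,"z": 0,"yaw": -13},{"x": 0,"y": 0,"z": 0,"yaw": -13},{"x": 0,"y": 0,"z": 0,"yaw": -13}]}}

```text
clock: 47.7
eef_pos: [0.5701, -0.205, 0.1487]
tool_rot: [0.86, 0.511, 0.0, 0.001]
ft_force: [-0.2, -2.5, 4.3]
grip_width: 0.0252
grasp_force: 59.9
```

Run:
```python
from h import *
st()
```

```text
t 47.7 p [ 0.5701 -0.205   0.1487] phi 1.073 q [-0.35  0.49  0.16  1.23 -0.    1.72] F [-0.2 -2.5  4.3] T [-0.74  0.24  0.08] w 0.0252 g 59.8983496427536
```

Emit:
{"api": "move_arm", "payload": {"motion": [{"x": 0,"y": 0,"z": -0.7,"yaw": 0},{"x": 0,"y": 0,"z": -1.5,"yaw": 0},{"x": 0,"y": 0,"z": -2.5,"yaw": 0},{"x": 0,"y": 0,"z": -2.5,"yaw": 0}]}}

```text
clock: 48.2
eef_pos: [0.5703, -0.2041, 0.1746]
tool_rot: [0.859, 0.511, 0.001, 0.0]
ft_force: [0.4, 0.3, -2.0]
grip_width: 0.0256
grasp_force: 59.7
```

Run:
```python
from h import *
st()
```

```text
t 48.2 p [ 0.5703 -0.2041  0.1746] phi 1.074 q [-0.34  0.48  0.2   1.29  0.    1.72] F [ 0.4  0.3 -2. ] T [ 0.04  0.02 -0.  ] w 0.0256 g 59.71368134021759
```

Emit:
{"api": "move_arm", "payload": {"motion": [{"x": 0,"y": 0,"z": -3,"yaw": 0},{"x": 0,"y": 0,"z": -7,"yaw": 0},{"x": 0,"y": 0,"z": -9.5,"yaw": 0},{"x": -2,"y": -0.9,"z": -9.5,"yaw": 0},{"x": -7,"y": -3,"z": -9.5,"yaw": 0},{"x": -12,"y": -5.2,"z": -9.5,"yaw": 0},{"x": -16,"y": -7,"z": -9.5,"yaw": 0},{"x": -18.85,"y": -8.25,"z": -9.5,"yaw": 0},{"x": -18.85,"y": -8.25,"z": -9.5,"yaw": 0},{"x": -18.85,"y": -8.25,"z": -9.5,"yaw": 0},{"x": -18.85,"y": -8.25,"z": -9.5,"yaw": 0}]}}

```text
clock: 49.58
eef_pos: [0.408, -0.3303, 0.2682]
tool_rot: [0.859, 0.512, 0.0, -0.0]
ft_force: [-0.5, -0.3, -2.3]
grip_width: 0.0252
grasp_force: 59.9
```

Run:
```python
from h import *
st(); m=model('top'); 
go(.408,-.3305,.122)
bot.camera('side'); ms=model('side'); im=bot.camera('side')
for d in bot.cut_out('side','stand')[:1]:
    best=None
    P['stand']=[(28.5,6,48)]
    k=d['mask']; # tube + base: fit with square ignored -> use hull of base via template
    print(d['score'])
t=np.array(bot.get_obs()['eef_pos'])
# overlay predicted stand mouth and key socket bottom on the side view
for c,r,z in(((.408,-.3305),.0285,.048),(t[:2],.018,t[2]-.1147)):
    q=proj('side',ring(c[0],c[1],z,r),ms); cv2.polylines(im,[np.round(q*16).astype(np.int32)],True,(0,0,255),1,cv2.LINE_AA,4)
tp=bot.camera('top')
q=proj('top',ring(.408,-.3305,.048,.0285),m); cv2.polylines(tp,[np.round(q*16).astype(np.int32)],True,(0,0,255),1,cv2.LINE_AA,4)
w=bot.camera('wrist'); 
q=proj('wrist',ring(.408,-.3305,.048,.0285)); cv2.polylines(w,[np.round(q*16).astype(np.int32)],True,(0,0,255),1,cv2.LINE_AA,4)
qc=q.mean(0).astype(int); print(qc)
cv2.imwrite('pics/c5.png',np.hstack([cv2.resize(im[130:250,340:460],(400,400),interpolation=cv2.INTER_CUBIC),cv2.resize(w[max(qc[1]-70,0):qc[1]+70,qc[0]-70:qc[0]+70],(400,400),interpolation=cv2.INTER_CUBIC)]))
```

```text
t 49.58 p [ 0.408  -0.3303  0.2682] phi 1.075 q [-0.68  0.28  0.15  1.44  0.    1.39] F [-0.5 -0.3 -2.3] T [-0.   -0.08 -0.01] w 0.0252 g 59.85506772994995
MOVE cm [-3.000e-02  1.000e-02  1.462e+01] yaw deg 0.0 t 49.6
0.97
[276 174]
```

View pics/c5.png

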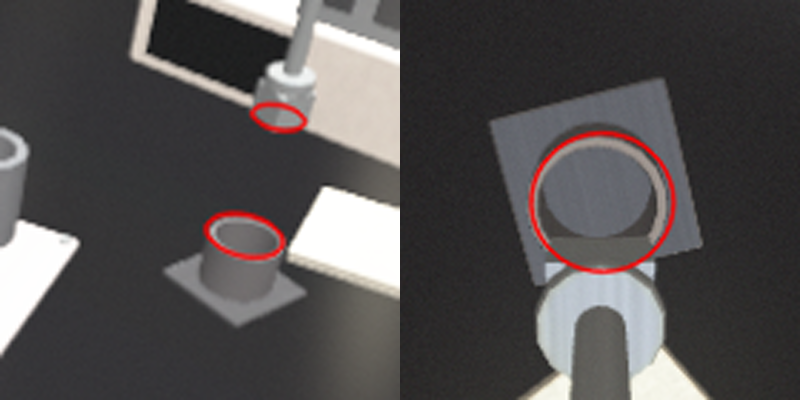

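Emit:
{"api": "move_arm", "payload": {"motion": [{"x": 0.15,"y": 0,"z": 3,"yaw": 0},{"x": 0.15,"y": 0,"z": 6,"yaw": 0},{"x": 0.15,"y": 0,"z": 9,"yaw": 0},{"x": 0.15,"y": 0,"z": 10.5,"yaw": 0},{"x": 0.15,"y": 0,"z": 11.5,"yaw": 0},{"x": 0.15,"y": 0,"z": 11.5,"yaw": 0}]}}

```text
clock: 50.58
eef_pos: [0.408, -0.3297, 0.1532]
tool_rot: [0.859, 0.511, -0.0, -0.0]
ft_force: [-0.3, -0.2, -0.9]
grip_width: 0.025
grasp_force: 59.8
```

Run:
```python
from h import *
st()
```

```text
t 50.58 p [ 0.408  -0.3297  0.1532] phi 1.073 q [-0.68  0.34 -0.07  1.16  0.    1.39] F [-0.3 -0.2 -0.9] T [ 0.03 -0.02 -0.01] w 0.025 g 59.77982461452484
```

Emit:
{"api": "move_arm", "payload": {"motion": [{"x": 0,"y": 0,"z": 1,"yaw": 0},{"x": 0,"y": 0,"z": 2,"yaw": 0},{"x": 0,"y": 0,"z": 2.9,"yaw": 0},{"x": 0,"y": 0,"z": 2.9,"yaw": 0},{"x": 0,"y": 0,"z": 2.9,"yaw": 0}]}}

```text
clock: 51.2
eef_pos: [0.408, -0.3298, 0.1244]
tool_rot: [0.859, 0.511, 0.0, 0.0]
ft_force: [-0.5, 0.1, -2.0]
grip_width: 0.0254
grasp_force: 59.8
```

Run:
```python
from h import *
st()
```

```text
t 51.2 p [ 0.408  -0.3298  0.1244] phi 1.073 q [-0.68  0.36 -0.12  1.09  0.    1.39] F [-0.5  0.1 -2. ] T [-0.01  0.02  0.02] w 0.0254 g 59.754871129989624
```

Emit:
{"api": "move_arm", "payload": {"motion": [{"x": 0,"y": 0,"z": 0.2,"yaw": 0},{"x": 0,"y": 0,"z": 0.35,"yaw": 0},{"x": 0,"y": 0,"z": 0.35,"yaw": 0}]}}

```text
clock: 51.58
eef_pos: [0.4079, -0.3297, 0.1208]
tool_rot: [0.859, 0.511, 0.0, 0.0]
ft_force: [0.6, 0.2, -1.4]
grip_width: 0.0253
grasp_force: 60.0
```

Emit:
{"api": "move_arm", "payload": {"motion": [{"x": 0,"y": 0,"z": 0,"yaw": 0},{"x": 0,"y": 0,"z": 0,"yaw": 0},{"x": 0,"y": 0,"z": 0,"yaw": 0},{"x": 0,"y": 0,"z": 0,"yaw": 0},{"x": 0,"y": 0,"z": 0,"yaw": 0},{"x": 0,"y": 0,"z": -2,"yaw": 0},{"x": 0,"y": 0,"z": -6,"yaw": 0},{"x": 0,"y": 0,"z": -11,"yaw": 0},{"x": 0,"y": 0,"z": -16,"yaw": 0},{"x": 0,"y": 0,"z": -18,"yaw": 0},{"x": 0,"y": 0,"z": -18,"yaw": 0},{"x": 0,"y": 0,"z": -18,"yaw": 0}], "gripper": 1}}

```text
clock: 53.08
eef_pos: [0.4075, -0.3293, 0.2994]
tool_rot: [0.859, 0.511, -0.0, -0.001]
ft_force: [0.6, 0.1, 0.6]
grip_width: 0.0856
grasp_force: 0.0
```

Run:
```python
from h import *
st(); s=bot.camera('side'); t=bot.camera('top')
cv2.imwrite('pics/c6.png',np.hstack([cv2.resize(s[100:280,220:460],(400,300),interpolation=cv2.INTER_CUBIC),cv2.resize(t[110:305,220:480],(400,300),interpolation=cv2.INTER_CUBIC)]))
m=model('top'); bot.camera('top')
for d in bot.cut_out('top','dog_tip')[:2]: print(d['score'],d['centre'],d['mask'].sum())
```

```text
t 53.08 p [ 0.4075 -0.3293  0.2994] phi 1.073 q [-0.68  0.27  0.22  1.52  0.    1.39] F [0.6 0.1 0.6] T [-0.01 -0.03  0.04] w 0.0856 g 0.0
0.55 [209.7, 338.3] 314
0.45 [275.6, 424.3] 476
```

View pics/c6.png

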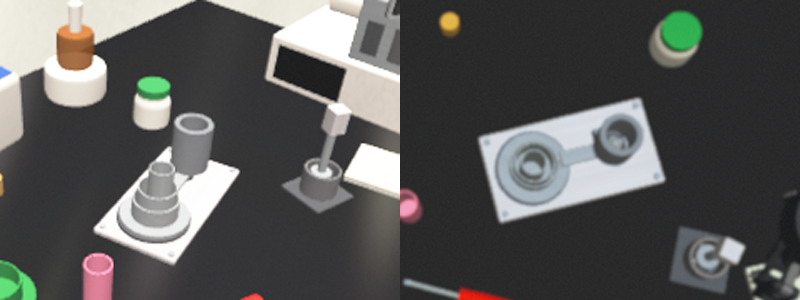

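The key stands in its stand, the dog lies over the foot pointing at the pad's centre, the cups are nested, and the jar is upright.

```bash
python3 -c "
from workcell import bot
print(bot.job_done())"
```

```text
the job is handed in; nothing more can be done
None
```

The job is handed in, with no verdict shown yet: the pot is on the pad with the only two cups there (`cup_a`, then `cup_c`; `cup_b` is absent) nested inside, the nut is at its clockwise stop with the dog over the foot, the key is back in its stand, and the bottle and jar were not touched.

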